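# Weigh a carry case on a hand spring scale

## Robot

A 6-joint arm with a two-finger parallel gripper is mounted at the origin on a cart in front of the work surface, level with it; the furniture and walls round the work are solid. World frame = base frame: x ahead of the robot, y to its left, z up, the work surface at z = 0. Lengths are in mm, angles in rad, forces in N, time in s.
With the tool pointing down it reaches from about 275 to 1000 mm from the base axis. Payload 8.4 kg.
Tool frame: the origin (TCP) lies at the very end of the fingers, on their centre line; the grasp point (between the pads) lies 19 mm behind it (r.pinch_z is the distance from the TCP to the grasp point, in mm); z points along the fingers, y is the direction in which the jaws open and shut (so a half turn about z gives the same grasp; the last joint's range is limited). The gripper opens to 85 mm and grips with 20 to 120 N. Pads are 22 mm wide; open, the fingers measure 114 mm over their backs; the gripper's body (76 mm by 85 mm) begins 54 mm behind the grasp point. The pads swing forward as they close: fully open they stand 13 mm farther back than shut.
Start: joints at [-1.201, 0.353, 1.633, -0, 1.155, -0.002], TCP at [227.057, -582.3, 231.281] pointing down, gripper open.
Joint ranges: [-2.63, 2.63], [-0.92, 2.1], [0.06, 2.66], [-1.3, 4.44], [0, 2.69], [-3.02, 3.02]. Speed limits (rad/s): [2.22, 2.22, 2.79, 3.14, 3.14, 3.14].

## Interface

Orientations are given as [roll, pitch, yaw] about the fixed x, y, z axes, in that order (R = Rz(yaw) Ry(pitch) Rx(roll)).
In Python, from rig import r, optics gives the robot as it stands.
- The arm moves only by the shell command python3 -m creep 'ROWS' [FORCE]. ROWS is JSON, a list of rows, each an object with "dp": the shift along the tool's x, y, z in mm, a list of three; "angular": the turn, a rotation vector about the tool's x, y, z in rad, a list of three; "fingers": the finger opening in mm, from 0 to 85.4. In form: [{"dp": [dx, dy, dz], "angular": [wx, wy, wz], "fingers": fingers}, ...]. A call has 1 to 5 rows; each row is the pose to reach, as a shift and turn from the pose commanded when the call began, along the tool's axes at that moment; what a row does not reach only later rows make up. A row lasts 1/12 s, in which the tool goes at most 41.7 mm and 7.16 degrees, less where a joint would pass 70% of its speed; a pose out of reach is approached as far as the arm can. A call with a gripper value outside its range is refused whole. The fingers move at their own pace and stop on an object; FORCE is the grip in N (left out, the last holds). Time passes only in rows, so rows that repeat a pose let the fingers close. It gives the time, the measured TCP pose, the force and the opening at its end, in the units of the state.
- r.sense(): the state, without advancing time (a new reading comes with each control period).
- optics.grab_frame(name): name is "scene" or "top" or "wrist"; returns the picture (400x640x3 uint8, blue, green, red); there is no depth.
- optics.camera_params(name): a dict with "fx", "fy", "cx", "cy" (pixels), "eye" and "rotation" of the camera in the world; the wrist camera has in their place "T_tool_cam" (4x4, takes a point from camera to tool coordinates, whose origin is the TCP and whose axes are the flange's). Camera axes: x right, y up, looking along -z (the intrinsics and any distortion apply to the point x, -y, -z); pixel columns grow to the right and rows downward; lengths in mm; the calibration is good to about 2 mm. The wrist camera is an equidistant fisheye: a pixel r from the principal point sees the ray r / f radians off the axis. A picture is of the moment at which its call begins: read the wrist's pose just before it. camera_params takes no time and is no camera call.
- r.sign_off(): hands the job in, once; it reports no verdict.
The state is a dict: "clock": time; "qpos": joint angles; "qvel": joint speeds; "joint_efforts": joint torques, N m; "eef_pos": TCP position; "tcp_rot": TCP orientation; "contact_force": force on the tool from outside, world axes, zero at the start; "wrist_torque": the same for the moment, N m; "opening": opening from 0.0 (shut) to 1.0 (fully open).
Only numpy, scipy, OpenCV 4.12 (cv2) and the standard library are available. Lean on these libraries where they do the work, as an engineer would, in place of code of your own. Each camera call takes 0.05 s, during which the arm holds its last target.

## Task

Weigh the green carry case with the orange hand scale: take the scale from its stand, hook it under the case's wire handle and raise it slowly until the case hangs just clear of its grey tray, about a finger's breadth (10 to 15 mm) above the rim and no higher than needed, and hold it still there for a good three seconds so that the pointer settles. Then lower the case gently back so that it lies flat in its tray, unhook the scale and put it back upright in its stand. Never jerk the spring to its end stop, never push or press hard on the case, and leave the other things alone.

Things in the scene. Friction and masses are not known exactly. Their poses are not given: they have to be found in the camera images.
- scale_grip (a point): Centre of the grip zone of the orange hand scale, an upright block 50 (x) x 34 (y) x 105 (z) mm, 0.23 kg. Grip it across the 34 mm width, along its y, from above. The point lies on its axis, 80 mm above the housing's underside, 25 mm below its flat top (a collar adds 6 mm). x points to the side to which the hook opens; the white face with the red pointer looks to -x; z up.
- scale: The orange hand scale; origin at the centre of the housing's underside, axes as scale_grip. Below hangs a steel hook of 6 mm wire in its x-z plane, on a sprung rod. Unloaded, the hook reaches 49 mm below the underside; its bowl opens to +x, its tip ends at x = +18 mm, 26 mm below the underside; the shank slants from the axis 5 mm below to x = -12 mm, 16 mm below, then runs straight down.
- hook_bowl (a point): Centre of a 6 mm bar when fully seated in the hook's bowl: on the scale's axis, 40 mm below the underside when unloaded (lower by the joint value under load). Axes as the scale. A bar centre 14 to 22 mm below the underside passes over the tip from +x and lies above the bowl at x = 0; it would meet the shank at x about -6 mm. Raising the scale then seats it.
- scale_hook (a joint): How far the hook is drawn down out of the housing, m: 0 unloaded, end stop at 0.095. The spring starts to give at 1.2 N and then stretches 11 mm per newton (90 N/m), damped.
- case: Green carry case 110 (x) x 130 (y) x 50 (z) mm with an upright fixed wire handle; origin at the centre of its underside, z up. Symmetric under a half turn. Its weight is not known beforehand: 0.33 to 0.80 kg (3.2 to 7.8 N, so the spring stretches 22 to 74 mm).
- case_bar (a point): Middle of the handle's straight bar, 92 mm above the case's underside, 42 mm above its lid. The bar runs 64 mm along the case's y, 6 mm round; the handle's legs stand 40 mm either side. Axes as the case.
- tray: Fixed grey tray 130 x 150 mm in which the case stands with 5 mm of play all round; origin at the centre of its underside on the counter. Floor 4 mm, rim 18 mm above the counter; so the case must rise 14 mm to clear the rim. Axes as the case at the start, about.
- stand_seat (a point): Centre of the seat in the fixed black stand on which the scale's underside rests, 62 mm above the counter. The seat has a rubber rim 10 mm high, with 4.5 mm of play round the housing, and a slot through which the hook hangs. Its x and y are along the scale's at the start.
- thread_red: Red thread spool, 28 mm across, 48 mm high; bystander. Origin at its underside.
- call_bell: Desk bell, 77 mm across, 62 mm high; bystander. Origin at its underside.
- till_roll_c: White till roll standing, 44 mm across, 79 mm high; bystander. Origin at its underside.
Things that resemble listed ones, but are neither listed nor needed, are in the scene too. Of the things that look like the scale, the middle-sized one is meant.

How it is judged:
By the outcome, as a careful person would: the job done as asked, in the order asked, and still so for the second after the job is handed in, with the robot touching nothing.
It also fails if it takes over 67 s, if anything falls off the work surface, if the arm or the gripper's body presses on something with over 40 N, if the wrist force passes 120 N, or if a joint passes its speed limit or range.

## Working session

There is one attempt and no reset: what is moved stays moved. The work goes in short steps, Python scripts to look and compute and a shell command to move; the robot and the scene stay as the last step left them, time stands still between calls to the robot, and variables do not carry over. Pictures are saved under pics/ and viewed, and the job is handed in when it is done.

```bash
ls; mkdir -p pics
python3 - <<'E'
from rig import r, optics
import cv2
print(r.sense(), r.pinch_z)
for n in ("scene","top","wrist"):
    cv2.imwrite(f"pics/a_{n}.png",optics.grab_frame(n)); print(n,optics.camera_params(n))
E
```

```text
pics
{'clock': 0.0, 'qpos': array([-1.20138875e+00,  3.53617854e-01,  1.63414077e+00, -1.89082287e-06,
        1.15522117e+00, -2.37708649e-03]), 'qvel': array([ 0.0017958 ,  0.00052191,  0.00029513,  0.00182897, -0.00101912,
       -0.00109611]), 'joint_efforts': array([ 1.86070676e-03, -6.05248189e+01, -3.42070127e+01,  4.78273591e-05,
        9.35248390e-03,  7.18245985e-06]), 'eef_pos': array([ 226.88671847, -581.84259453,  230.57777376]), 'tcp_rot': array([-3.14020552e+00, -1.56851582e-06,  3.71785426e-01]), 'contact_force': array([ 0.58892476, -0.68314146,  0.46232321]), 'wrist_torque': array([ 0.0537596 ,  0.02165102, -0.01532697]), 'opening': 0.9992841913883603} 18.700000000000003
scene {'fx': 368.14378440875583, 'fy': 368.14378440875583, 'cx': 313.2309554373809, 'cy': 207.51966719226178, 'eye': array([157.33397188, 650.07242127, 579.35273044]), 'rotation': array([ 0.98753481,  0.02339063, -2.61279797])}
top {'fx': 431.99518454355064, 'fy': 431.99518454355064, 'cx': 324.21136537308496, 'cy': 198.52625641548093, 'eye': array([ 387.78069749,   48.68795165, 1076.53154126]), 'rotation': array([ 1.46694903e-01, -1.20299073e-04, -1.58644213e+00])}
wrist {'fx': 309.70691628693146, 'fy': 309.70691628693146, 'cx': 316.328329420836, 'cy': 203.0739890873613, 'T_tool_cam': array([[-3.15738011e-04,  9.50263373e-01,  3.11447303e-01,
         8.08419519e+01],
       [ 9.99999934e-01,  2.44598156e-04,  2.67478062e-04,
         4.80774553e-01],
       [ 1.77995169e-04,  3.11447367e-01, -9.50263388e-01,
        -1.42412367e+02],
       [ 0.00000000e+00,  0.00000000e+00,  0.00000000e+00,
         1.00000000e+00]])}
```

View pics/a_scene.png

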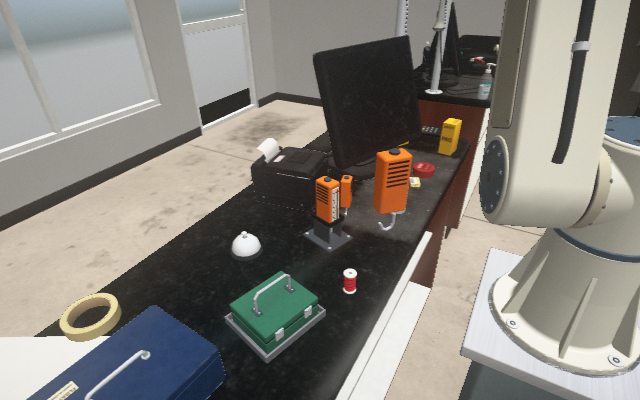

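View pics/a_top.png

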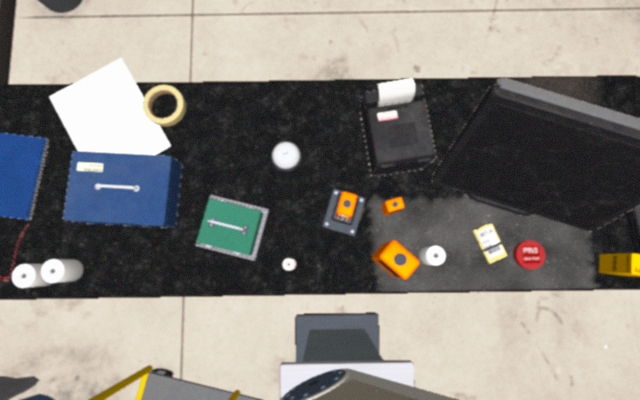

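View pics/a_wrist.png

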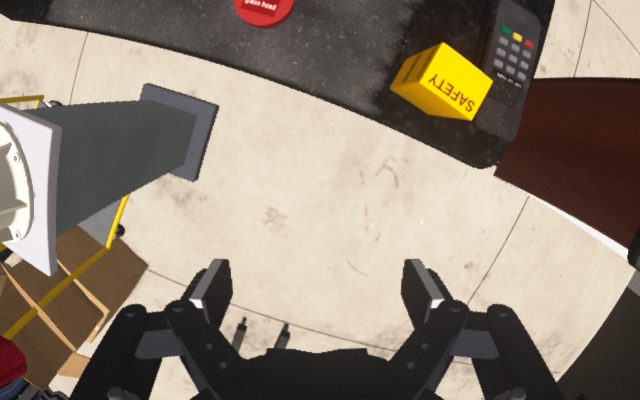

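```bash
cat > h.py <<'E'
import numpy as np, cv2
from scipy.spatial.transform import Rotation as Ro
from rig import r, optics
def cam(n,pose=None):
    p=optics.camera_params(n)
    K=np.array([[p['fx'],0,p['cx']],[0,p['fy'],p['cy']],[0,0,1]])
    if n=='wrist':
        s=pose or r.sense(); T=np.eye(4); T[:3,:3]=Ro.from_euler('xyz',s['tcp_rot']).as_matrix(); T[:3,3]=s['eef_pos']
        T=T@p['T_tool_cam']; return K,T[:3,:3],T[:3,3],True
    return K,Ro.from_euler('xyz',p['rotation']).as_matrix(),np.array(p['eye']),False
def ray(c,uv):
    K,R,e,f=c; x=(uv[0]-K[0,2])/K[0,0]; y=(uv[1]-K[1,2])/K[1,1]
    if f:
        th=np.hypot(x,y); k=np.sin(th)/max(th,1e-9); d=np.array([x*k,-y*k,-np.cos(th)])
    else: d=np.array([x,-y,-1.])
    d=R@d; return e,d/np.linalg.norm(d)
def onz(c,uv,z):
    e,d=ray(c,uv); return e+d*(z-e[2])/d[2]
def proj(c,P):
    K,R,e,f=c; q=R.T@(np.array(P,float)-e); q=np.array([q[0],-q[1],-q[2]])
    if f:
        rr=np.hypot(q[0],q[1]); th=np.arctan2(rr,q[2]); m=q[:2]/max(rr,1e-9)*th
    else: m=q[:2]/q[2]
    return K[0,0]*m+K[:2,2]
def tri(c1,a,c2,b):
    e1,d1=ray(c1,a); e2,d2=ray(c2,b)
    A=np.stack([d1,-d2],1); t=np.linalg.lstsq(A,e2-e1,rcond=None)[0]
    p,q=e1+t[0]*d1,e2+t[1]*d2; return (p+q)/2,np.linalg.norm(p-q)
def crop(img,x0,y0,x1,y1,k,fn):
    cv2.imwrite('pics/'+fn,cv2.resize(img[y0:y1,x0:x1],None,fx=k,fy=k,interpolation=cv2.INTER_CUBIC))
E
python3 - <<'E'
from h import *
t=cv2.imread('pics/a_top.png'); s=cv2.imread('pics/a_scene.png')
crop(t,190,180,450,290,3,'b_top.png'); crop(s,220,140,420,350,2.8,'b_scene.png')
c=cam('top')
for uv,z in [((347,205),167),((394,205),100),((398,259),150),((232,227),90)]: print(uv,onz(c,uv,z).round())
hsv=cv2.cvtColor(t,cv2.COLOR_BGR2HSV)
for n,lo,hi in [('or',(5,150,120),(18,255,255)),('gr',(70,80,40),(95,255,255))]:
    m=cv2.inRange(hsv,lo,hi)
    for k in cv2.findContours(m,0,1)[0]:
        if cv2.contourArea(k)>60: print(n,cv2.minAreaRect(k),cv2.boxPoints(cv2.minAreaRect(k)).round(1).tolist())
E
```

```text
(347, 205) [508.  -2. 167.]
(394, 205) [ 515. -113.  100.]
(398, 259) [ 392. -108.  150.]
(232, 227) [471. 258.  90.]
or ((395.9707946777344, 259.65960693359375), (41.46623992919922, 29.871795654296875), 40.10091018676758) [[370.5, 257.70001220703125], [389.70001220703125, 234.89999389648438], [421.5, 261.6000061035156], [402.20001220703125, 284.3999938964844]]
or ((392.5500183105469, 205.1500244140625), (13.914020538330078, 22.45216941833496), 71.56504821777344) [[379.70001220703125, 202.10000610351562], [401.0, 195.0], [405.3999938964844, 208.1999969482422], [384.1000061035156, 215.3000030517578]]
or ((346.29412841796875, 204.8235321044922), (16.97749137878418, 26.678916931152344), 14.03624439239502) [[334.79998779296875, 215.6999969482422], [341.29998779296875, 189.8000030517578], [357.79998779296875, 193.89999389648438], [351.29998779296875, 219.8000030517578]]
gr ((228.32354736328125, 226.20590209960938), (57.96601104736328, 45.354156494140625), 14.03624439239502) [[194.6999969482422, 241.1999969482422], [205.6999969482422, 197.1999969482422], [261.8999938964844, 211.1999969482422], [250.89999389648438, 255.1999969482422]]
```

View pics/b_top.png

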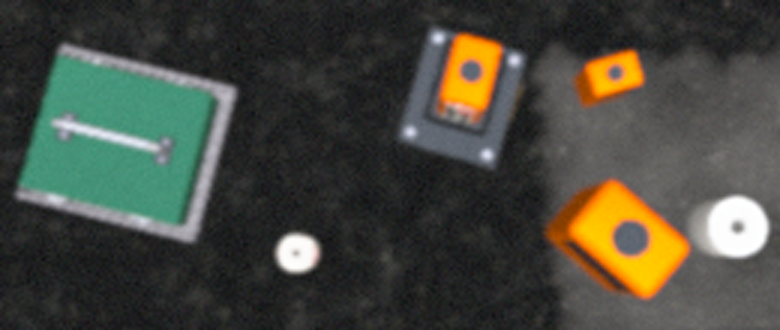

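View pics/b_scene.png

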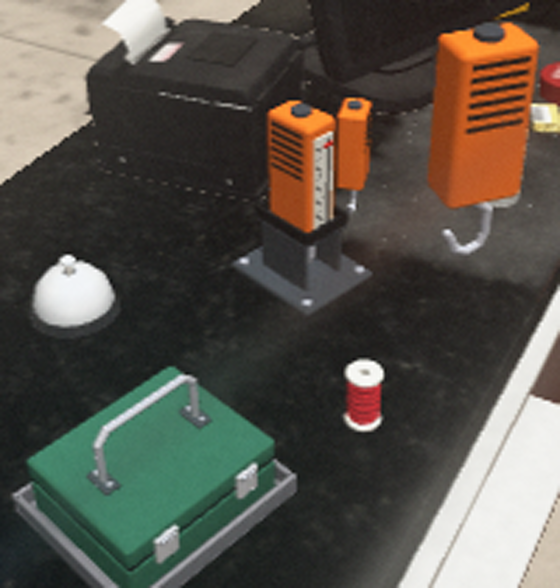

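Run:
```python
from h import *
t,s=cam('top'),cam('scene')
T=lambda u,v:(190+(u+.5)/3-.5,180+(v+.5)/3-.5); S=lambda u,v:(220+u/2.8,140+v/2.8)
print('collar',tri(t,T(470.5,71),s,S(300,105)))
b=[onz(t,T(*p),6)for p in[(438,37),(515,60),(488,155),(410,132)]]
print(np.round(b,1),'ctr',np.mean(b,0).round(1))
for i,j in [(0,1),(3,2),(3,0),(2,1)]:
    d=b[j]-b[i]; print(np.degrees(np.arctan2(d[1],d[0])).round(1),np.linalg.norm(d).round(1))
e1=tri(t,T(56,123),s,S(101,435)); e2=tri(t,T(165,147),s,S(187,380)); print('bar',e1,e2,(e1[0]+e2[0])/2)
tr=[onz(t,T(*p),18)for p in[(62,46),(236,89),(193,241),(17,197)]]
print('tray',np.round(tr,1),np.mean(tr,0))
for i,j in [(0,1),(3,2),(3,0),(2,1)]:
    d=tr[j]-tr[i]; print(np.degrees(np.arctan2(d[1],d[0])).round(1),np.linalg.norm(d).round(1))
for z in(98,): print(onz(t,T(56,123),92),onz(t,T(165,147),92))
```

```text
collar (array([ 5.10826077e+02, -1.71711671e-01,  1.72678889e+02]), np.float64(1.1146263428898417))
[[562.   17.1   6. ]
 [541.6 -46.8   6. ]
 [462.7 -22.3   6. ]
 [482.7  41.8   6. ]] ctr [512.3  -2.6   6. ]
-107.8 67.1
-107.4 67.1
-17.3 83.1
-17.3 82.6
bar (array([485.82609415, 311.46277886,  93.45052137]), np.float64(0.5491557625810698)) (array([470.24537811, 232.33686803,  80.87180319]), np.float64(6.253435952897389)) [478.03573613 271.89982345  87.16116228]
tray [[557.4 328.3  18. ]
 [519.4 184.4  18. ]
 [396.1 218.8  18. ]
 [433.7 362.1  18. ]] [476.65475039 273.39768029  18.        ]
-104.8 148.9
-104.7 148.1
-15.3 128.2
-15.6 128.0
[486.20722374 312.00402654  92.        ] [466.60185677 228.73774027  92.        ]
```

Orange look-alikes in the top view are: (347,205) in the black stand, (394,205) small and (398,259) large. The one at (347,205) is the middle-sized one. The crop confirms it, showing it in the stand with a white face and red pointer toward the robot (-x). Handle bar: about (209,221) to (245,229). I'll approach above the scale, clear of the monitor.

```bash
cat >> h.py <<'E'
def to(P,yaw_deg,s=None):
    s=s or r.sense(); R=Ro.from_euler('xyz',s['tcp_rot']); 
    d=R.inv().apply(np.array(P,float)-s['eef_pos'])
    T=Ro.from_euler('xyz',[np.pi,0,np.radians(yaw_deg)])
    w=(R.inv()*T).as_rotvec(); print('clk %.2f pos'%s['clock'],s['eef_pos'].round(1),'rpy',np.degrees(s['tcp_rot']).round(2),'F',s['contact_force'].round(1),'op %.3f'%s['opening'])
    print('  dp',d.round(1).tolist(),'w',w.round(3).tolist(),'rows',round(np.linalg.norm(d)/41.7,1),round(np.degrees(np.linalg.norm(w))/7.16,1))
E
python3 -c "
from h import *
to((330,-300,300),10)
c=cam('top')
for uv in [(585,228),(440,180)]: print(onz(c,uv,100),onz(c,uv,250))"
```

```text
clk 0.15 pos [ 226.9 -582.   230.7] rpy [-179.94    0.     21.3 ] F [-1.   0.3  0.5] op 1.003
  dp [198.5, -225.3, -69.0] w [-0.001, 0.0, 0.197] rows 7.4 1.6
[ 455.43194675 -542.57271337  100.        ] [ 445.04038543 -451.75219605  250.        ]
[ 570.950842   -220.60786576  100.        ] [ 542.81501585 -179.24271685  250.        ]
```

```bash
python3 -m creep '[{"dp":[27,-30,-10],"angular":[0,0,0.06],"fingers":85},{"dp":[54,-60,-20],"angular":[0,0,0.12],"fingers":85},{"dp":[81,-91,-30],"angular":[0,0,0.2],"fingers":85},{"dp":[108,-121,-40],"angular":[0,0,0.2],"fingers":85},{"dp":[135,-151,-50],"angular":[0,0,0.2],"fingers":85}]' && python3 -c "
from h import *
to((380,-20,300),-17.3)"
```

```text
clock: 0.57
eef_pos: [297.9, -391.1, 281.2]
tcp_rot: [-3.141, 0.0, 0.171]
contact_force: [0.4, 0.1, 0.6]
opening: 0.994
clk 0.57 pos [ 297.9 -391.1  281.2] rpy [-1.7997e+02  1.0000e-02  9.7800e+00] F [0.4 0.1 0.6] op 0.994
  dp [144.0, -351.8, -18.6] w [-0.001, 0.0, 0.473] rows 9.1 3.8
```

```bash
python3 -m creep '[{"dp":[14,-38,-4],"angular":[0,0,0.1],"fingers":85},{"dp":[28,-76,-8],"angular":[0,0,0.2],"fingers":85},{"dp":[42,-114,-12],"angular":[0,0,0.3],"fingers":85},{"dp":[56,-152,-16],"angular":[0,0,0.4],"fingers":85},{"dp":[70,-190,-18],"angular":[0,0,0.47],"fingers":85}]' && python3 -c "
from h import *
to((440,-10,290),-17.3)"
```

```text
clock: 0.98
eef_pos: [334.1, -192.2, 299.6]
tcp_rot: [3.141, -0.001, -0.304]
contact_force: [0.9, 0.2, 0.0]
opening: 0.993
clk 0.98 pos [ 334.1 -192.2  299.6] rpy [ 1.7999e+02 -5.0000e-02 -1.7420e+01] F [0.9 0.2 0. ] op 0.993
  dp [46.5, -205.5, 9.6] w [0.0, -0.001, -0.002] rows 5.1 0.0
```

```bash
python3 -m creep '[{"dp":[8,-39,2],"angular":[0,0,0],"fingers":70},{"dp":[16,-78,4],"angular":[0,0,0],"fingers":70},{"dp":[24,-117,6],"angular":[0,0,0],"fingers":70},{"dp":[35,-156,8],"angular":[0,0,0],"fingers":70},{"dp":[46,-195,10],"angular":[0,0,0],"fingers":70}]' && python3 -m creep '[{"dp":[0,-10,0],"angular":[0,0,0],"fingers":70},{"dp":[0,-10,0],"angular":[0,0,0],"fingers":70}]' && python3 -c "
from h import *
to((511,-1,190),-17.3)
cv2.imwrite('pics/c_w.png',optics.grab_frame('wrist')); c=cam('wrist')
print(proj(c,(511,-1,173)),proj(c,(477,272,92)))"
```

```text
clock: 1.4
eef_pos: [435.9, -18.9, 289.3]
tcp_rot: [-3.142, -0.001, -0.298]
contact_force: [0.8, -0.7, 1.2]
opening: 0.822
clock: 1.57
eef_pos: [439.1, -9.1, 288.8]
tcp_rot: [-3.141, 0.001, -0.294]
contact_force: [-1.3, -0.4, 0.1]
opening: 0.819
clk 1.57 pos [439.1  -9.1 288.8] rpy [-1.7998e+02  5.0000e-02 -1.6870e+01] F [-1.3 -0.4  0.1] op 0.819
  dp [66.5, -28.6, 98.7] w [-0.0, 0.001, 0.007] rows 2.9 0.1
[279.96114968 122.19982699] [111.52346755 213.33235961]
```

View pics/c_w.png

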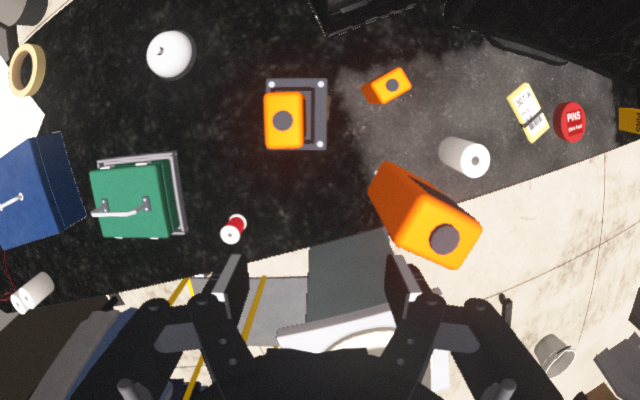

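The wrist view shows the scale at (283,120), squared to the gripper. The bar lies at about (95,212) to (140,212), and the big look-alike at (440,235) is close on the right.

Run:
```python
from h import *
im=cv2.imread('pics/c_w.png'); crop(im,70,140,200,250,5,'d1.png'); crop(im,240,70,345,165,5,'d2.png')
```

```text
(no output)
```

View pics/d1.png

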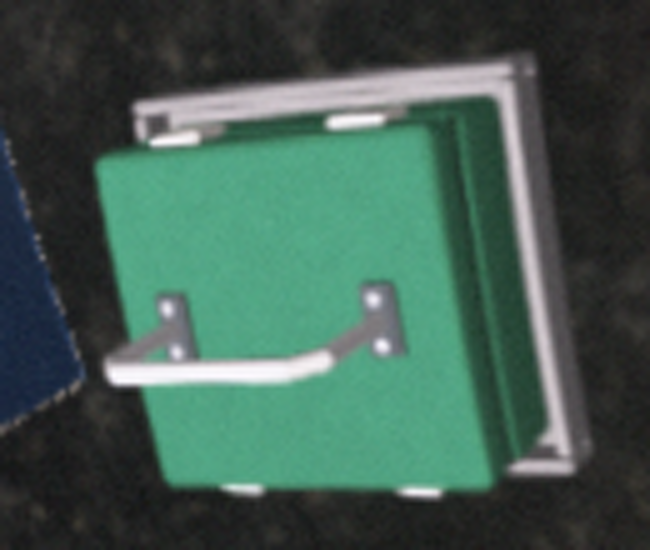

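View pics/d2.png

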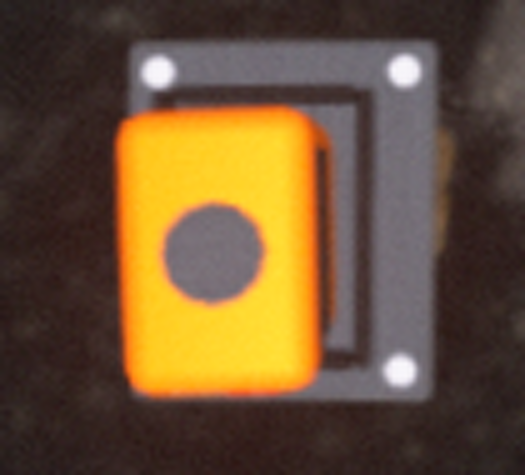

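Run:
```python
from h import *
w=cam('wrist');t=cam('top');s=cam('scene')
W=lambda u,v,o:(o[0]+(u+.5)/5-.5,o[1]+(v+.5)/5-.5)
T=lambda u,v:(190+(u+.5)/3-.5,180+(v+.5)/3-.5); S=lambda u,v:(220+u/2.8,140+v/2.8)
c=W(213,252,(240,70)); print(c,onz(w,c,173),onz(t,T(470.5,71),173),onz(s,S(300,105),173)); print(tri(w,c,t,T(470.5,71)))
# top face corners at 167
k=[onz(w,W(*p,(240,70)),167) for p in[(118,112),(315,105),(322,388),(130,393)]]; print(np.round(k,1),np.mean(k,0))
bolt=[onz(w,W(*p,(240,70)),6) for p in[(158,71),(404,71),(400,370)]]; d=bolt[1]-bolt[0];e=bolt[1]-bolt[2]
print(np.round(bolt,1),(bolt[0]+bolt[2])/2,np.degrees(np.arctan2(d[1],d[0])),np.degrees(np.arctan2(e[1],e[0])))
f=[onz(w,W(*p,(70,140)),56) for p in[(174,328),(382,320)]]; d=f[0]-f[1]; print('feet',np.round(f,1),np.mean(f,0),np.degrees(np.arctan2(-d[0],d[1])),np.linalg.norm(d))
f=[onz(w,W(*p,(70,140)),92) for p in[(110,371),(325,362)]];d=f[0]-f[1]; print('bar',np.round(f,1),np.mean(f,0),np.degrees(np.arctan2(-d[0],d[1])),np.linalg.norm(d))
l=[onz(w,W(*p,(70,140)),54) for p in[(98,155),(435,125),(495,488),(168,488)]]; print('lid',np.round(l,1),np.mean(l,0))
```

```text
(282.2, 120.0) [512.17695268  -3.34326279 173.        ] [ 5.10274325e+02 -3.89633074e-01  1.73000000e+02] [5.11095126e+02 4.92121208e-01 1.73000000e+02]
(array([512.14103457,  -1.37814822, 157.81791675]), np.float64(0.5030290249030934))
[[540.2   5.4 167. ]
 [530.8 -26.5 167. ]
 [484.1 -13.3 167. ]
 [493.3  18.7 167. ]] [512.10553519  -3.9301319  167.        ]
[[562.2  15.6   6. ]
 [541.7 -47.6   6. ]
 [463.2 -22.7   6. ]] [512.65683355  -3.57482189   6.        ] -107.90451807580375 -17.602796063947938
feet [[488.7 311.8  56. ]
 [467.7 233.8  56. ]] [478.17079071 272.77553628  56.        ] -15.078791928385373 80.76729190098733
bar [[487.3 310.4  92. ]
 [467.2 231.6  92. ]] [477.28885993 271.00026693  92.        ] -14.310001029351158 81.32435843644895
lid [[547.3 316.6  54. ]
 [512.9 193.2  54. ]
 [409.8 222.5  54. ]
 [441.8 347.   54. ]] [477.94474654 269.8285402   54.        ]
```

```bash
python3 -m creep '[{"dp":[22,-9,32],"angular":[0,0,0],"fingers":62},{"dp":[44,-18,64],"angular":[0,0,0],"fingers":62},{"dp":[67,-27,92],"angular":[0,0,0.01],"fingers":62},{"dp":[67,-27,92],"angular":[0,0,0.01],"fingers":62},{"dp":[67,-27,92],"angular":[0,0,0.01],"fingers":62}]' && python3 -c "
from h import *
to((512,-3,124),-17.3)
im=optics.grab_frame('wrist'); c=cam('wrist'); cv2.imwrite('pics/e_w.png',im)
print(proj(c,(512,-3,173)))
hsv=cv2.cvtColor(im,cv2.COLOR_BGR2HSV); m=cv2.inRange(hsv,(5,150,120),(30,255,255))
for k in cv2.findContours(m,0,1)[0]:
    if cv2.contourArea(k)>800:
        b=cv2.boxPoints(cv2.minAreaRect(k)); print(cv2.minAreaRect(k))
"
```

```text
clock: 2.03
eef_pos: [509.2, -6.8, 195.3]
tcp_rot: [3.14, 0.004, -0.309]
contact_force: [-0.5, 0.9, -0.2]
opening: 0.724
clk 2.03 pos [509.2  -6.8 195.3] rpy [179.9    0.25 -17.73] F [-0.5  0.9 -0.2] op 0.724
  dp [1.8, -4.5, 71.3] w [0.002, 0.004, -0.008] rows 1.7 0.1
[309.53618522 243.20289978]
((455.05670166015625, 283.2474365234375), (103.46377563476562, 47.924339294433594), 23.962491989135742)
((304.4999694824219, 218.99996948242188), (105.99998474121094, 56.99999237060547), 90.0)
((431.3371276855469, 157.03932189941406), (56.17988204956055, 59.46587371826172), 57.9946174621582)
```

View pics/e_w.png

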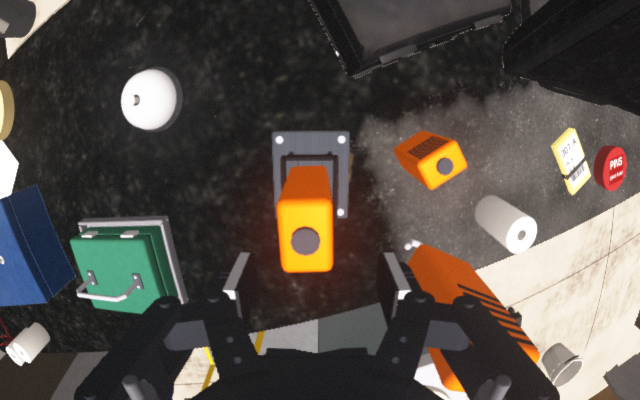

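```bash
python3 -m creep '[{"dp":[1.5,-5,5],"angular":[0,0,0],"fingers":62},{"dp":[1.5,-5,10],"angular":[0,0,0],"fingers":62},{"dp":[1.5,-5,15],"angular":[0,0,0],"fingers":62},{"dp":[1.5,-5,15],"angular":[0,0,0],"fingers":62},{"dp":[1.5,-5,15],"angular":[0,0,0],"fingers":62}]' && python3 -c "
from h import *
im=optics.grab_frame('wrist'); c=cam('wrist'); crop(im,220,180,420,330,4,'f_w.png')
to((512,-2,124),-17.3)
print(proj(c,(512,-2,173)))
hsv=cv2.cvtColor(im,cv2.COLOR_BGR2HSV); m=cv2.inRange(hsv,(5,150,120),(30,255,255))
for k in cv2.findContours(m,0,1)[0]:
    if cv2.contourArea(k)>800:print(cv2.minAreaRect(k))
"
```

```text
clock: 2.5
eef_pos: [513.1, -1.0, 182.4]
tcp_rot: [3.142, -0.0, -0.308]
contact_force: [-0.4, 0.0, 0.7]
opening: 0.728
clk 2.55 pos [513.3  -1.  182.5] rpy [-1.7999e+02 -2.0000e-02 -1.7650e+01] F [0.3 0.7 0.2] op 0.726
  dp [-0.9, 1.4, 58.5] w [-0.0, -0.0, -0.006] rows 1.4 0.0
[319.26530539 258.02428645]
((462.66766357421875, 288.4144287109375), (98.75142669677734, 44.892356872558594), 24.304548263549805)
((316.0, 229.0), (114.0, 60.0), 90.0)
((443.65380859375, 162.73077392578125), (60.73966979980469, 62.40376663208008), 56.3099365234375)
```

View pics/f_w.png

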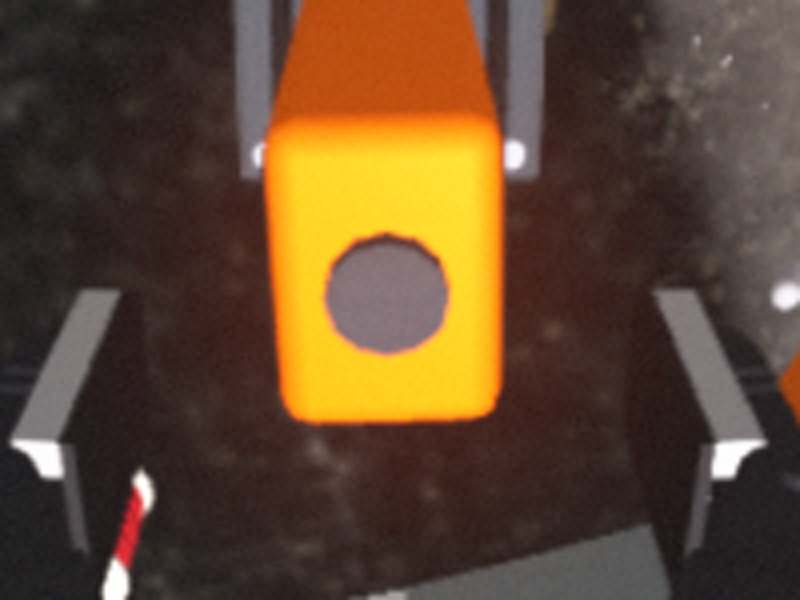

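The collar at (387,293) sits midway between the pads (97 and 680), and the housing is turned about 1.5° from the tool. Next I descend and grip.

```bash
python3 -m creep '[{"dp":[1,0,15],"angular":[0,0,-0.025],"fingers":62},{"dp":[1,0,30],"angular":[0,0,-0.025],"fingers":62},{"dp":[1,0,45],"angular":[0,0,-0.025],"fingers":62},{"dp":[1,0,60],"angular":[0,0,-0.025],"fingers":62},{"dp":[1,0,60],"angular":[0,0,-0.025],"fingers":62}]' 60 && python3 -m creep '[{"dp":[0,0,0],"angular":[0,0,0],"fingers":50},{"dp":[0,0,0],"angular":[0,0,0],"fingers":42},{"dp":[0,0,0],"angular":[0,0,0],"fingers":36},{"dp":[0,0,0],"angular":[0,0,0],"fingers":32},{"dp":[0,0,0],"angular":[0,0,0],"fingers":26}]' 60 && python3 -m creep '[{"dp":[0,0,0],"angular":[0,0,0],"fingers":20},{"dp":[0,0,0],"angular":[0,0,0],"fingers":20},{"dp":[0,0,0],"angular":[0,0,0],"fingers":20}]' 60;  python3 -c "
from h import *
cv2.imwrite('pics/g_w.png',optics.grab_frame('wrist'));to((512,-2,122),-16.2)
im=optics.grab_frame('scene'); crop(im,270,140,420,270,5,'g_s.png')"
```

```text
clock: 2.97
eef_pos: [512.8, -1.2, 120.2]
tcp_rot: [3.141, 0.003, -0.283]
contact_force: [-0.7, -0.5, 0.7]
opening: 0.728
clock: 3.38
eef_pos: [515.2, -1.3, 123.4]
tcp_rot: [-3.141, -0.002, -0.283]
contact_force: [-1.1, -0.8, 8.1]
opening: 0.399
clock: 3.63
eef_pos: [515.2, -1.3, 123.4]
tcp_rot: [-3.141, -0.002, -0.283]
contact_force: [-0.7, -0.6, 6.5]
opening: 0.393
clk 3.68 pos [515.2  -1.3 123.4] rpy [-1.7997e+02 -1.1000e-01 -1.6230e+01] F [-1.3 -0.7  6.3] op 0.392
  dp [-2.9, 1.6, 1.4] w [-0.001, -0.002, -0.0] rows 0.1 0.0
```

View pics/g_w.png

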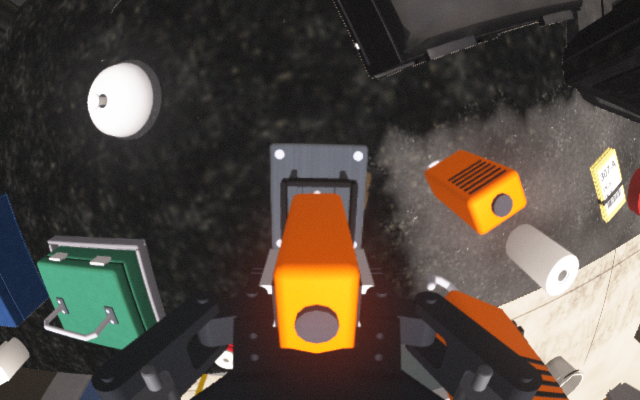

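View pics/g_s.png

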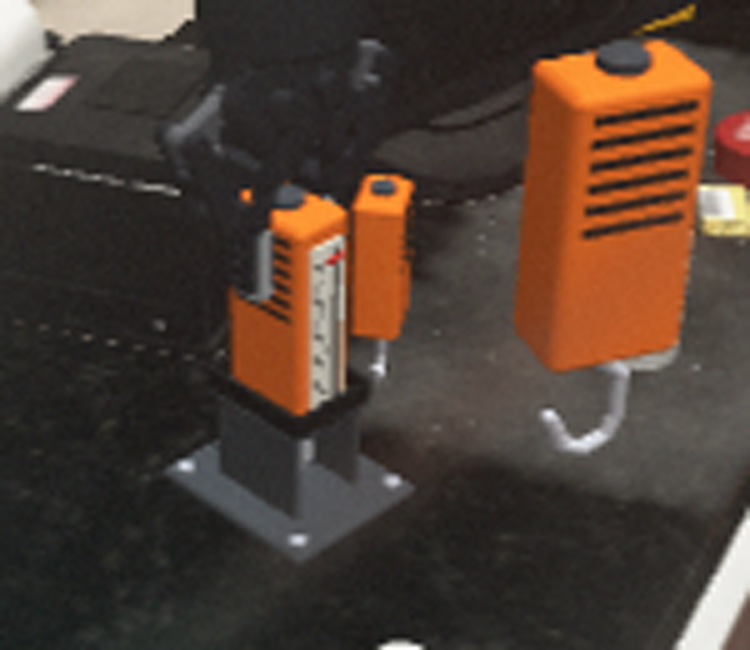

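Run:
```python
from h import *
im=cv2.imread('pics/g_w.png'); g=cv2.cvtColor(im,cv2.COLOR_BGR2HSV)
m=cv2.inRange(g[290:345,285:350],(0,0,0),(180,110,160)); k=max(cv2.findContours(m,0,1)[0],key=cv2.contourArea); (u,v),ax,_=cv2.fitEllipse(k); u+=285;v+=290
c=cam('wrist'); P=onz(c,(u,v),173); print(u,v,ax,P); to(P,-16.2)
```

```text
316.3449058532715 325.5139350891113 (31.686016082763672, 42.24836349487305) [515.97447681  -1.3561368  173.        ]
clk 3.73 pos [515.2  -1.3 123.4] rpy [-1.7997e+02 -1.1000e-01 -1.6230e+01] F [-1.2  0.   7. ] op 0.389
  dp [0.8, -0.2, -49.6] w [-0.0, -0.002, -0.0] rows 1.2 0.0
```

Scale gripped: opening 33 mm, vertical force about 6 N, underside 61 mm below the TCP. Now I lift it straight out of the stand.

```bash
python3 -m creep '[{"dp":[0,0,-5],"angular":[0,0,0],"fingers":20},{"dp":[0,0,-15],"angular":[0,0,0],"fingers":20},{"dp":[0,0,-30],"angular":[0,0,0],"fingers":20},{"dp":[0,0,-45],"angular":[0,0,0],"fingers":20},{"dp":[0,0,-60],"angular":[0,0,0],"fingers":20}]' && python3 -m creep '[{"dp":[0,0,-20],"angular":[0,0,0],"fingers":20},{"dp":[0,0,-40],"angular":[0,0,0],"fingers":20},{"dp":[0,0,-50],"angular":[0,0,0],"fingers":20},{"dp":[0,0,-52],"angular":[0,0,0],"fingers":20},{"dp":[0,0,-52],"angular":[0,0,0],"fingers":20}]' && python3 -c "
from h import *
to((419.5,287.5,235),-15)
cv2.imwrite('pics/h_s.png',optics.grab_frame('scene')[100:300,220:480])"
```

```text
clock: 4.15
eef_pos: [514.2, -1.3, 183.5]
tcp_rot: [3.142, 0.0, -0.283]
contact_force: [0.4, -0.7, -1.8]
opening: 0.395
clock: 4.57
eef_pos: [514.6, -1.2, 234.8]
tcp_rot: [-3.141, -0.001, -0.283]
contact_force: [0.8, 0.3, -2.4]
opening: 0.389
clk 4.57 pos [514.6  -1.2 234.8] rpy [-1.7998e+02 -7.0000e-02 -1.6220e+01] F [ 0.8  0.3 -2.4] op 0.389
  dp [-172.0, -250.7, -0.4] w [-0.0, -0.001, -0.021] rows 7.3 0.2
```

View pics/h_s.png

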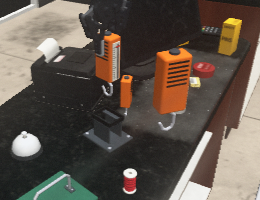

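The scale is out of its stand and held, at (107,58) in the crop, with the hook hanging free. Next I carry it to the robot side of the case.

```bash
python3 -m creep '[{"dp":[-12,-17,0],"angular":[0,0,0],"fingers":20},{"dp":[-32,-46,0],"angular":[0,0,0],"fingers":20},{"dp":[-54,-78,0],"angular":[0,0,-0.01],"fingers":20},{"dp":[-76,-110,0],"angular":[0,0,-0.02],"fingers":20},{"dp":[-98,-142,0],"angular":[0,0,-0.02],"fingers":20}]' && python3 -m creep '[{"dp":[-22,-32,0],"angular":[0,0,0],"fingers":20},{"dp":[-44,-64,0],"angular":[0,0,0],"fingers":20},{"dp":[-64,-92,0],"angular":[0,0,0],"fingers":20},{"dp":[-74,-107,0],"angular":[0,0,0],"fingers":20},{"dp":[-74,-108,0],"angular":[0,0,0],"fingers":20}]' && python3 -m creep '[{"dp":[0,0,0],"angular":[0,0,0],"fingers":20},{"dp":[0,0,0],"angular":[0,0,0],"fingers":20}]' && python3 -c "
from h import *
cv2.imwrite('pics/i_w.png',optics.grab_frame('wrist'));s=r.sense();to((419.5,287.5,175),-15)
c=cam('wrist');print(proj(c,(477.5,272,96)),proj(c,s['eef_pos']+[0,0,-61]),proj(c,s['eef_pos']+[17.4,-4.6,-90]))
cv2.imwrite('pics/i_s.png',optics.grab_frame('scene'))"
```

```text
clock: 5.03
eef_pos: [458.4, 163.5, 232.8]
tcp_rot: [3.14, 0.002, -0.264]
contact_force: [1.1, 0.6, -2.8]
opening: 0.393
clock: 5.45
eef_pos: [414.7, 288.6, 232.8]
tcp_rot: [3.141, 0.002, -0.26]
contact_force: [-0.4, 0.7, -2.0]
opening: 0.39
clock: 5.62
eef_pos: [416.2, 285.2, 233.2]
tcp_rot: [3.14, 0.001, -0.263]
contact_force: [0.9, -0.2, -2.8]
opening: 0.394
clk 5.67 pos [416.5 284.9 233.4] rpy [ 1.7991e+02  4.0000e-02 -1.5110e+01] F [ 0.6 -0.7 -1.8] op 0.394
  dp [2.2, -3.4, 58.4] w [0.002, 0.001, -0.002] rows 1.4 0.0
[312.49481981 125.53091181] [316.48901315 222.19314174] [316.29533264 186.79688272]
```

View pics/i_w.png

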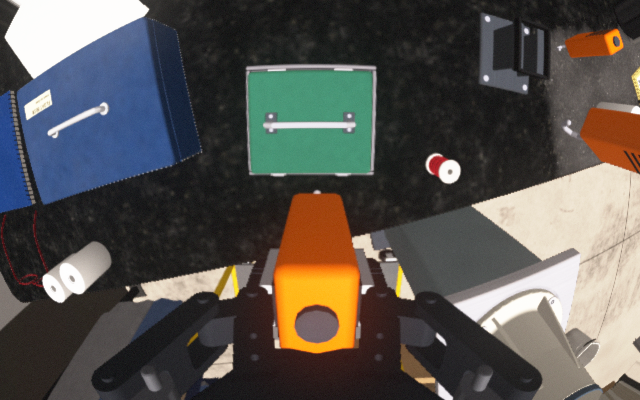

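View pics/i_s.png

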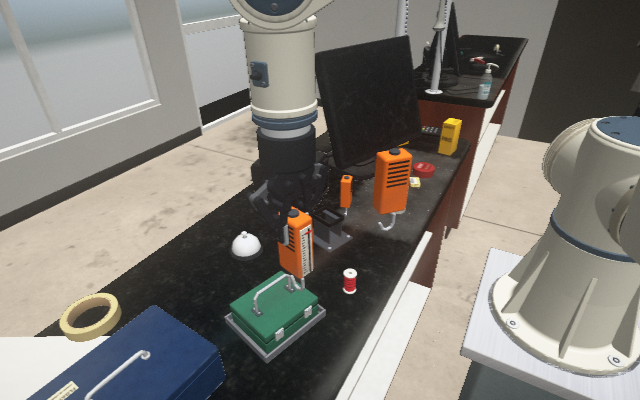

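The wrist view shows the bar from (264,126) to (356,126), parallel to the tool's y. Its middle is at column 310 and the hook tip is at (317,192). That means shifting about 5.5 mm to -tool y, then lowering.

```bash
python3 -m creep '[{"dp":[0,-3,8],"angular":[0,0,0],"fingers":20},{"dp":[0,-5.5,20],"angular":[0,0,0],"fingers":20},{"dp":[0,-5.5,35],"angular":[0,0,0],"fingers":20},{"dp":[0,-5.5,50],"angular":[0,0,0],"fingers":20},{"dp":[0,-5.5,58],"angular":[0,0,0],"fingers":20}]' && python3 -m creep '[{"dp":[0,0,0],"angular":[0,0,0],"fingers":20},{"dp":[0,0,0],"angular":[0,0,0],"fingers":20},{"dp":[0,0,0],"angular":[0,0,0],"fingers":20}]' && python3 -c "
from h import *
im=optics.grab_frame('wrist');crop(im,220,60,420,260,3,'j_w.png');s=r.sense();to((478.1,274.2,175),-15)
im=optics.grab_frame('scene');crop(im,220,190,340,360,3.4,'j_s.png')"
```

```text
clock: 6.13
eef_pos: [417.6, 290.2, 174.2]
tcp_rot: [3.14, 0.001, -0.264]
contact_force: [-0.1, -0.3, -3.2]
opening: 0.391
clock: 6.38
eef_pos: [418.6, 291.4, 176.8]
tcp_rot: [-3.141, -0.001, -0.264]
contact_force: [0.1, -0.5, -2.2]
opening: 0.388
clk 6.43 pos [418.7 291.5 177. ] rpy [-1.7994e+02 -5.0000e-02 -1.5100e+01] F [-0.3 -0.2 -1.7] op 0.390
  dp [61.9, 1.3, 2.0] w [-0.001, -0.001, -0.002] rows 1.5 0.0
```

View pics/j_w.png

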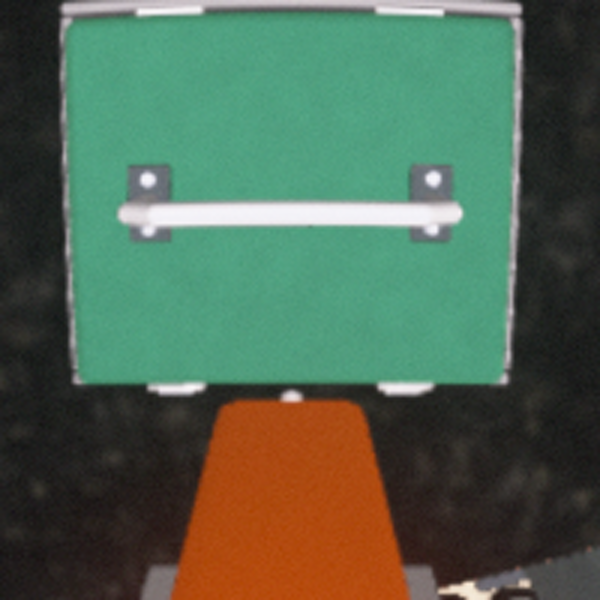

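View pics/j_s.png

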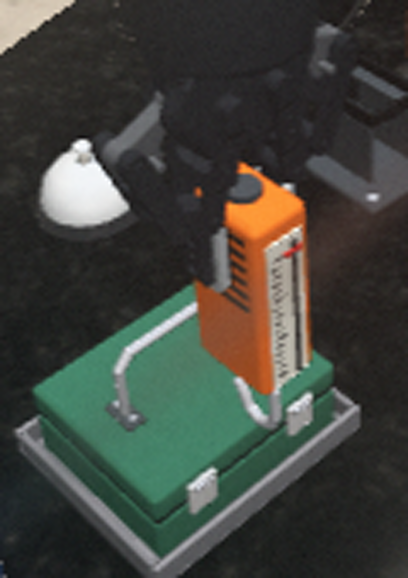

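Bar mid-column is 316.7 against the hook at 317.3, so it is centred. In the scene view the hook is just robot-side of the handle, over the lid. I'll advance half way and check heights.

```bash
python3 -m creep '[{"dp":[5,0,1],"angular":[0,0,0],"fingers":20},{"dp":[12,0,2],"angular":[0,0,0],"fingers":20},{"dp":[20,0,2],"angular":[0,0,0],"fingers":20},{"dp":[28,0,2],"angular":[0,0,0],"fingers":20},{"dp":[32,0,2],"angular":[0,0,0],"fingers":20}]' && python3 -m creep '[{"dp":[0,0,0],"angular":[0,0,0],"fingers":20},{"dp":[0,0,0],"angular":[0,0,0],"fingers":20},{"dp":[0,0,0],"angular":[0,0,0],"fingers":20}]' && python3 -c "
from h import *
im=optics.grab_frame('wrist');crop(im,220,60,420,260,3,'k_w.png');s=r.sense();to((478.1,274.2,175),-15)
im=optics.grab_frame('scene');crop(im,230,210,330,330,5,'k_s.png')
c=cam('scene');R=Ro.from_euler('xyz',s['tcp_rot'])
for n,p in [('tip',(18,0,-26)),('bottom',(0,0,-46)),('bowl',(0,0,-40)),('barbase',(0,0,0))]:
    q=np.array(p,float); P=s['eef_pos']+R.apply([q[0]+.8,-q[1],61.4-q[2]]); print(n,P.round(1),((proj(c,P)-[230,210])*5).round())
for y in(-30,0,30): P=np.array([478.1,274.2,96])+[.26*y,.966*y,0]; print('bar',((proj(c,P)-[230,210])*5).round())"
```

```text
clock: 6.9
eef_pos: [450.5, 282.7, 174.3]
tcp_rot: [-3.141, -0.001, -0.264]
contact_force: [-0.6, -0.2, -3.2]
opening: 0.392
clock: 7.15
eef_pos: [448.7, 282.9, 174.0]
tcp_rot: [3.141, 0.0, -0.263]
contact_force: [-0.4, -0.4, -2.7]
opening: 0.39
clk 7.20 pos [448.7 282.9 174.1] rpy [ 1.7999e+02  2.0000e-02 -1.5080e+01] F [ 0.2  0.8 -2.3] op 0.393
  dp [30.7, 0.8, -0.9] w [0.0, 0.0, -0.001] rows 0.7 0.0
tip [466.8 278.   86.7] [230. 399.]
bottom [449.4 282.7  66.7] [266. 463.]
bowl [449.4 282.7  72.7] [265. 452.]
barbase [449.4 282.7 112.7] [257. 372.]
bar [270. 321.]
bar [208. 363.]
bar [143. 406.]
```

View pics/k_w.png

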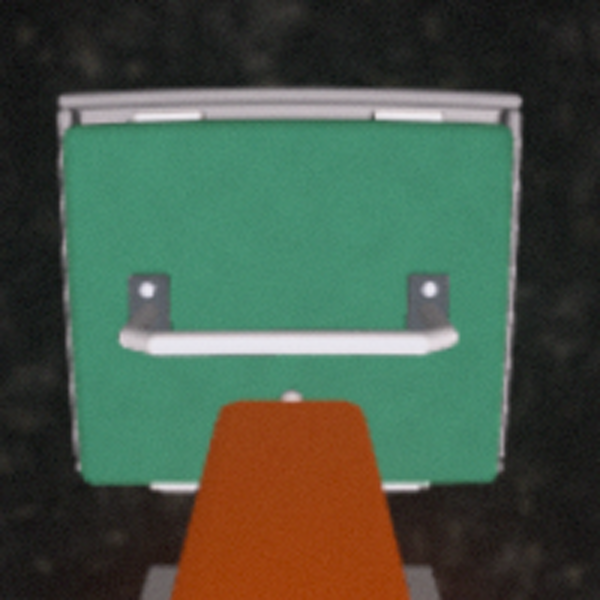

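View pics/k_s.png

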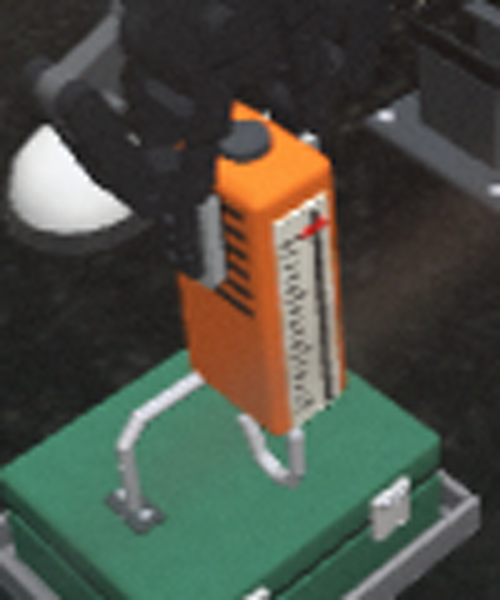

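Run:
```python
from h import *
c=cam('wrist');s=r.sense()
W=lambda u,v:(220+(u+.5)/3-.5,60+(v+.5)/3-.5)
R=Ro.from_euler('xyz',s['tcp_rot'])
tl=lambda P:R.inv().apply(P-s['eef_pos']).round(1)
for z in(84,87,90): print('tip',z,tl(onz(c,W(291,394),z)))
for z in(93,96,99): print('bar',z,tl(onz(c,W(289,342),z)))
for z in(112.7,): print('edge underside? ',tl(onz(c,W(290,402),z)))
```

```text
tip 84 [14.6  0.1 90.1]
tip 87 [15.5  0.1 87.1]
tip 90 [16.3  0.1 84.1]
bar 93 [30.5 -0.4 81.1]
bar 96 [31.2 -0.4 78.1]
bar 99 [31.9 -0.4 75.1]
edge underside?  [20.9 -0.2 61.4]
```

Wrist rays put the scale axis about 3 mm behind the tool axis and the bar 34 mm ahead of the hook axis, 17 mm below the underside. I advance 32 mm.

```bash
python3 -m creep '[{"dp":[5,0,0],"angular":[0,0,0],"fingers":20},{"dp":[12,0,0],"angular":[0,0,0],"fingers":20},{"dp":[20,0,0],"angular":[0,0,0],"fingers":20},{"dp":[27,0,0],"angular":[0,0,0],"fingers":20},{"dp":[32,0,0],"angular":[0,0,0],"fingers":20}]' && python3 -m creep '[{"dp":[0,0,0],"angular":[0,0,0],"fingers":20},{"dp":[0,0,0],"angular":[0,0,0],"fingers":20},{"dp":[0,0,0],"angular":[0,0,0],"fingers":20}]' && python3 -c "
from h import *
im=optics.grab_frame('wrist');crop(im,220,100,420,300,3,'l_w.png');s=r.sense();to((478.1,274.2,175),-15)
im=optics.grab_frame('scene');crop(im,230,210,330,330,5,'l_s.png')"
```

```text
clock: 7.67
eef_pos: [481.1, 274.4, 174.2]
tcp_rot: [-3.141, -0.001, -0.264]
contact_force: [0.4, -0.7, -2.1]
opening: 0.388
clock: 7.92
eef_pos: [479.7, 274.5, 174.0]
tcp_rot: [3.141, 0.0, -0.264]
contact_force: [-0.3, 0.6, -2.2]
opening: 0.391
clk 7.97 pos [479.5 274.6 174. ] rpy [ 1.7998e+02  3.0000e-02 -1.5080e+01] F [ 0.8  0.3 -1.9] op 0.391
  dp [-1.3, 0.7, -1.0] w [0.0, 0.0, -0.001] rows 0.0 0.0
```

View pics/l_w.png

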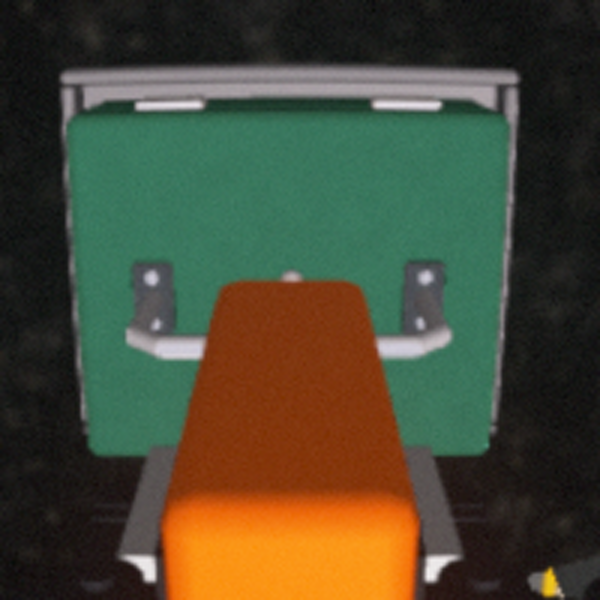

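View pics/l_s.png

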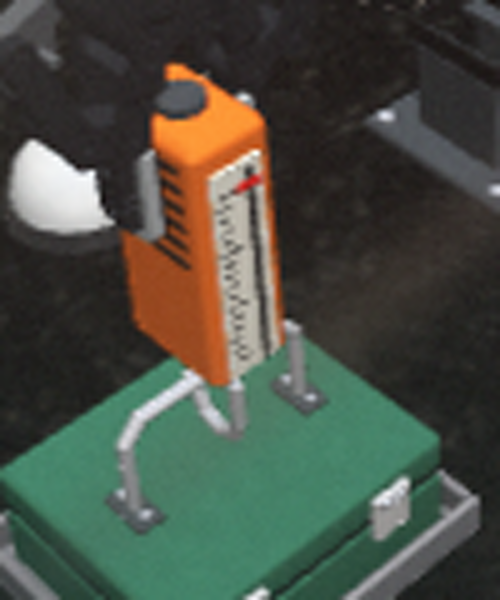

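The hook tip has passed beyond the bar: tip at (290,277), bar at row 347 behind the housing. In the scene view the bowl is under the bar and there is no contact force. I raise slowly, watching the force.

```bash
for i in 1; do python3 -m creep '[{"dp":[0,0,-4],"angular":[0,0,0],"fingers":20},{"dp":[0,0,-8],"angular":[0,0,0],"fingers":20},{"dp":[0,0,-12],"angular":[0,0,0],"fingers":20},{"dp":[0,0,-16],"angular":[0,0,0],"fingers":20},{"dp":[0,0,-20],"angular":[0,0,0],"fingers":20}]'; done; python3 -m creep '[{"dp":[0,0,-2.5],"angular":[0,0,0],"fingers":20},{"dp":[0,0,-5],"angular":[0,0,0],"fingers":20},{"dp":[0,0,-7.5],"angular":[0,0,0],"fingers":20},{"dp":[0,0,-10],"angular":[0,0,0],"fingers":20},{"dp":[0,0,-12.5],"angular":[0,0,0],"fingers":20}]';python3 -m creep '[{"dp":[0,0,-2.5],"angular":[0,0,0],"fingers":20},{"dp":[0,0,-5],"angular":[0,0,0],"fingers":20},{"dp":[0,0,-7.5],"angular":[0,0,0],"fingers":20},{"dp":[0,0,-10],"angular":[0,0,0],"fingers":20},{"dp":[0,0,-12.5],"angular":[0,0,0],"fingers":20}]'; python3 -c "
from h import *
im=optics.grab_frame('scene');crop(im,230,190,330,330,4,'m_s.png')"
```

```text
clock: 8.43
eef_pos: [479.9, 274.8, 194.8]
tcp_rot: [-3.141, -0.0, -0.263]
contact_force: [-0.5, 0.8, -2.9]
opening: 0.391
clock: 8.85
eef_pos: [479.9, 274.7, 206.8]
tcp_rot: [-3.141, -0.0, -0.263]
contact_force: [-0.7, 1.3, -4.8]
opening: 0.388
clock: 9.27
eef_pos: [479.8, 274.7, 219.3]
tcp_rot: [-3.142, 0.0, -0.263]
contact_force: [1.0, 0.9, -4.7]
opening: 0.391
```

View pics/m_s.png

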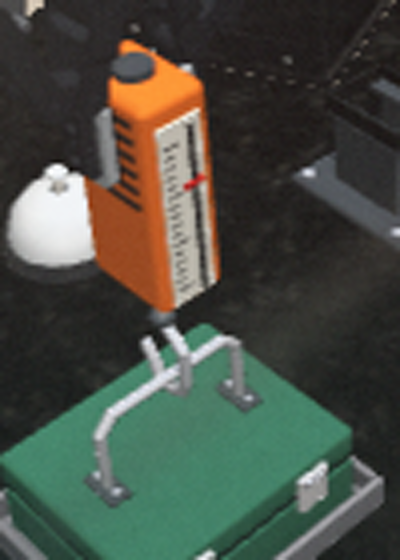

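The hook holds the bar and the pointer has begun to move. I'll add a case-rise tracker on the latch patch in the scene view and carry on.

```bash
cat >> h.py <<'E'
REF=cv2.imread('pics/a_scene.png')
def rise(im,box=(262,300,318,345)):
    x0,y0,x1,y1=box
    out=[]
    for b in [(270,325,288,344),(299,302,318,322)]:
        t=cv2.resize(REF[b[1]:b[3],b[0]:b[2]],None,fx=4,fy=4,interpolation=cv2.INTER_CUBIC)
        a=cv2.resize(im[b[1]-40:b[3]+10,b[0]-15:b[2]+15],None,fx=4,fy=4,interpolation=cv2.INTER_CUBIC)
        m=cv2.matchTemplate(a,t,cv2.TM_CCOEFF_NORMED); _,v,_,l=cv2.minMaxLoc(m); out.append((l[0]/4-15,l[1]/4-40,round(v,2)))
    return out
def mmpx():
    c=cam('scene'); P=onz(c,(293,324),40); return 10/(proj(c,P)-proj(c,P+[0,0,10]))[1]
E
python3 -c "
from h import *
s=[r.sense()]
print(rise(optics.grab_frame('scene')),mmpx())"
python3 -m creep '[{"dp":[0,0,-2.5],"angular":[0,0,0],"fingers":20},{"dp":[0,0,-5],"angular":[0,0,0],"fingers":20},{"dp":[0,0,-7.5],"angular":[0,0,0],"fingers":20},{"dp":[0,0,-10],"angular":[0,0,0],"fingers":20},{"dp":[0,0,-12.5],"angular":[0,0,0],"fingers":20}]';python3 -c "
from h import *
print(rise(optics.grab_frame('scene')))"
```

```text
[(0.0, 0.0, 1.0), (0.0, 0.0, 1.0)] 2.705639959869243
clock: 9.78
eef_pos: [479.7, 274.5, 231.8]
tcp_rot: [3.141, 0.0, -0.263]
contact_force: [1.0, 0.4, -7.4]
opening: 0.387
[(0.0, 0.0, 0.99), (0.0, 0.0, 0.99)]
```

```bash
python3 -m creep '[{"dp":[0,0,-2],"angular":[0,0,0],"fingers":20},{"dp":[0,0,-4],"angular":[0,0,0],"fingers":20},{"dp":[0,0,-6],"angular":[0,0,0],"fingers":20},{"dp":[0,0,-8],"angular":[0,0,0],"fingers":20},{"dp":[0,0,-10],"angular":[0,0,0],"fingers":20}]';python3 -c "
from h import *
print(rise(optics.grab_frame('scene')))";python3 -m creep '[{"dp":[0,0,-2],"angular":[0,0,0],"fingers":20},{"dp":[0,0,-4],"angular":[0,0,0],"fingers":20},{"dp":[0,0,-6],"angular":[0,0,0],"fingers":20},{"dp":[0,0,-8],"angular":[0,0,0],"fingers":20},{"dp":[0,0,-10],"angular":[0,0,0],"fingers":20}]';python3 -c "
from h import *
im=optics.grab_frame('scene');print(rise(im)); crop(im,220,170,340,370,3,'n_s.png');cv2.imwrite('pics/n_w.png',optics.grab_frame('wrist'))"
```

```text
clock: 10.25
eef_pos: [479.7, 274.5, 241.7]
tcp_rot: [3.141, 0.0, -0.263]
contact_force: [0.5, 0.1, -7.2]
opening: 0.39
[(0.0, 0.0, 0.99), (0.0, 0.0, 0.99)]
clock: 10.72
eef_pos: [479.7, 274.6, 251.7]
tcp_rot: [3.141, 0.0, -0.263]
contact_force: [0.1, 0.1, -7.9]
opening: 0.392
[(0.25, 0.0, 0.99), (0.25, 0.0, 0.98)]
```

View pics/n_s.png

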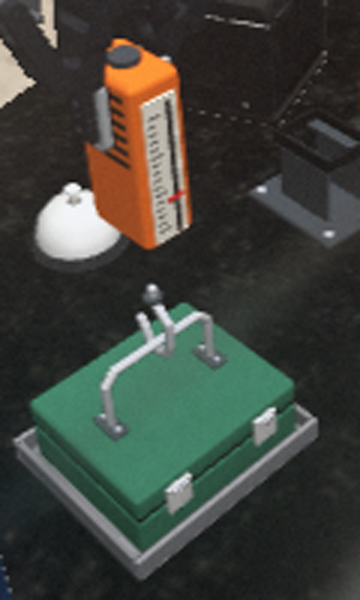

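View pics/n_w.png

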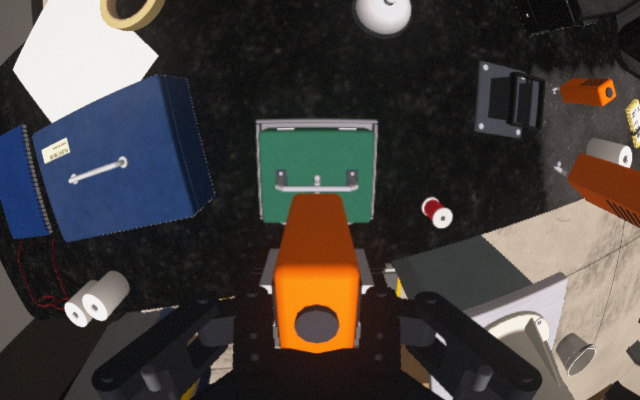

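```bash
python3 -m creep '[{"dp":[0,0,-1.5],"angular":[0,0,0],"fingers":20},{"dp":[0,0,-3],"angular":[0,0,0],"fingers":20},{"dp":[0,0,-4.5],"angular":[0,0,0],"fingers":20},{"dp":[0,0,-6],"angular":[0,0,0],"fingers":20},{"dp":[0,0,-7.5],"angular":[0,0,0],"fingers":20}]';python3 -c "
from h import *
print(rise(optics.grab_frame('scene')))";python3 -m creep '[{"dp":[0,0,-1.5],"angular":[0,0,0],"fingers":20},{"dp":[0,0,-3],"angular":[0,0,0],"fingers":20},{"dp":[0,0,-4.5],"angular":[0,0,0],"fingers":20},{"dp":[0,0,-6],"angular":[0,0,0],"fingers":20},{"dp":[0,0,-7.5],"angular":[0,0,0],"fingers":20}]';python3 -c "
from h import *
im=optics.grab_frame('scene');print(rise(im)); crop(im,220,170,340,370,3,'o_s.png');cv2.imwrite('pics/o_w.png',optics.grab_frame('wrist'));print(r.sense()['contact_force'])"
```

```text
clock: 11.23
eef_pos: [479.7, 274.6, 259.2]
tcp_rot: [3.141, 0.0, -0.263]
contact_force: [0.2, 0.5, -8.5]
opening: 0.387
[(0.0, 0.25, 0.98), (0.0, 0.25, 0.98)]
clock: 11.7
eef_pos: [479.9, 274.7, 266.8]
tcp_rot: [-3.142, -0.0, -0.263]
contact_force: [-0.1, 0.7, -9.7]
opening: 0.391
[(0.5, -1.75, 0.96), (0.0, -2.0, 0.94)]
[ 0.5068888  -0.15566721 -8.54081635]
```

View pics/o_s.png

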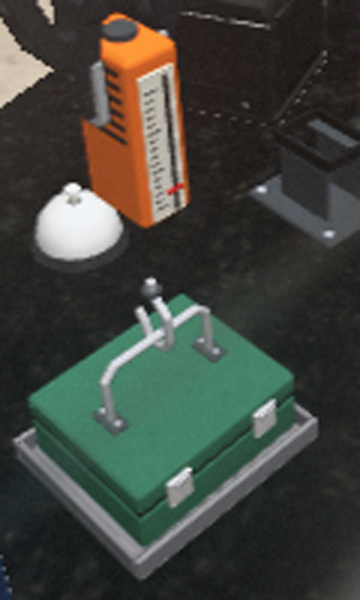

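The case is off the floor by about 5 mm, with lift-off near TCP z ≈ 262 and a load of about 7 N. I continue gently.

```bash
python3 -m creep '[{"dp":[0,0,-1.5],"angular":[0,0,0],"fingers":20},{"dp":[0,0,-3],"angular":[0,0,0],"fingers":20},{"dp":[0,0,-4.5],"angular":[0,0,0],"fingers":20},{"dp":[0,0,-6],"angular":[0,0,0],"fingers":20},{"dp":[0,0,-7.5],"angular":[0,0,0],"fingers":20}]';python3 -c "
from h import *
print(rise(optics.grab_frame('scene')))";python3 -m creep '[{"dp":[0,0,-1.5],"angular":[0,0,0],"fingers":20},{"dp":[0,0,-3],"angular":[0,0,0],"fingers":20},{"dp":[0,0,-4.5],"angular":[0,0,0],"fingers":20},{"dp":[0,0,-6],"angular":[0,0,0],"fingers":20},{"dp":[0,0,-7],"angular":[0,0,0],"fingers":20}]';python3 -c "
from h import *
im=optics.grab_frame('scene');print(rise(im)); crop(im,220,170,340,370,3,'p_s.png');cv2.imwrite('pics/p_w.png',optics.grab_frame('wrist'));print(rise(optics.grab_frame('scene')),r.sense()['contact_force'],r.sense()['eef_pos'])"
```

```text
clock: 12.22
eef_pos: [479.8, 274.7, 274.4]
tcp_rot: [-3.142, -0.0, -0.263]
contact_force: [-0.3, 0.2, -8.6]
opening: 0.391
[(-0.75, -4.5, 0.96), (-0.25, -4.5, 0.92)]
clock: 12.68
eef_pos: [479.9, 274.7, 281.4]
tcp_rot: [-3.141, -0.0, -0.263]
contact_force: [-0.1, 0.3, -8.9]
opening: 0.391
[(-0.5, -7.25, 0.95), (-0.25, -7.5, 0.9)]
[(-0.75, -7.75, 0.95), (-0.5, -7.75, 0.89)] [ 0.24370391 -0.48528734 -7.73699097] [479.86702797 274.70357525 281.27945815]
```

View pics/p_s.png

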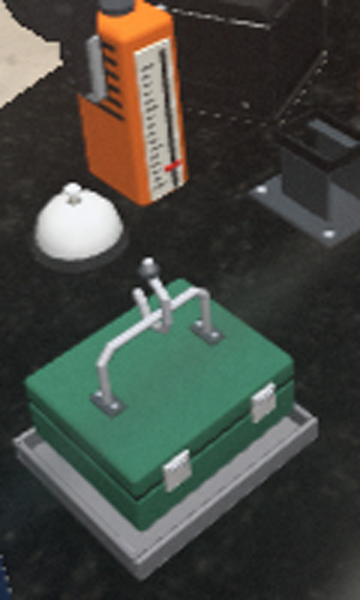

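View pics/p_w.png

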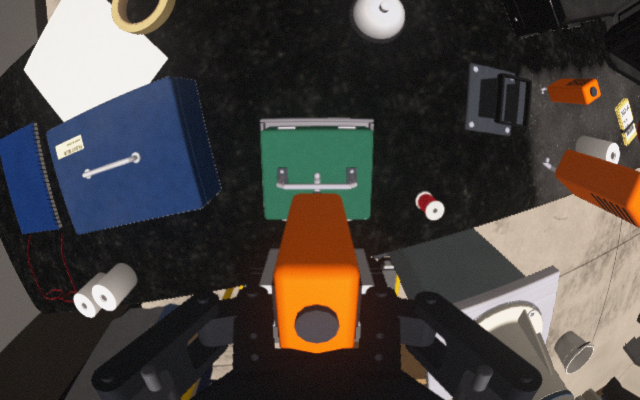

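```bash
python3 -m creep '[{"dp":[0,0,-1.2],"angular":[0,0,0],"fingers":20},{"dp":[0,0,-2.4],"angular":[0,0,0],"fingers":20},{"dp":[0,0,-3.6],"angular":[0,0,0],"fingers":20},{"dp":[0,0,-4.6],"angular":[0,0,0],"fingers":20},{"dp":[0,0,-5.5],"angular":[0,0,0],"fingers":20}]'; for i in 1 2; do python3 -m creep '[{"dp":[0,0,0],"angular":[0,0,0],"fingers":20},{"dp":[0,0,0],"angular":[0,0,0],"fingers":20},{"dp":[0,0,0],"angular":[0,0,0],"fingers":20},{"dp":[0,0,0],"angular":[0,0,0],"fingers":20},{"dp":[0,0,0],"angular":[0,0,0],"fingers":20}]'; done; python3 -c "
from h import *
im=optics.grab_frame('scene');print(rise(im)); crop(im,220,210,340,370,5,'q_s.png')
im=optics.grab_frame('wrist');crop(im,240,100,390,240,5,'q_w.png')
print(rise(optics.grab_frame('scene')))"
```

```text
clock: 13.25
eef_pos: [479.9, 274.7, 286.9]
tcp_rot: [-3.141, -0.0, -0.263]
contact_force: [0.3, -0.3, -8.8]
opening: 0.391
clock: 13.67
eef_pos: [479.8, 274.6, 286.6]
tcp_rot: [3.141, 0.0, -0.263]
contact_force: [0.3, 0.1, -10.4]
opening: 0.389
clock: 14.08
eef_pos: [479.8, 274.6, 286.7]
tcp_rot: [3.142, 0.0, -0.263]
contact_force: [0.8, 0.3, -9.0]
opening: 0.387
[(-1.0, -9.25, 0.94), (-0.5, -9.25, 0.88)]
[(-1.0, -9.25, 0.94), (-0.5, -9.25, 0.88)]
```

View pics/q_s.png

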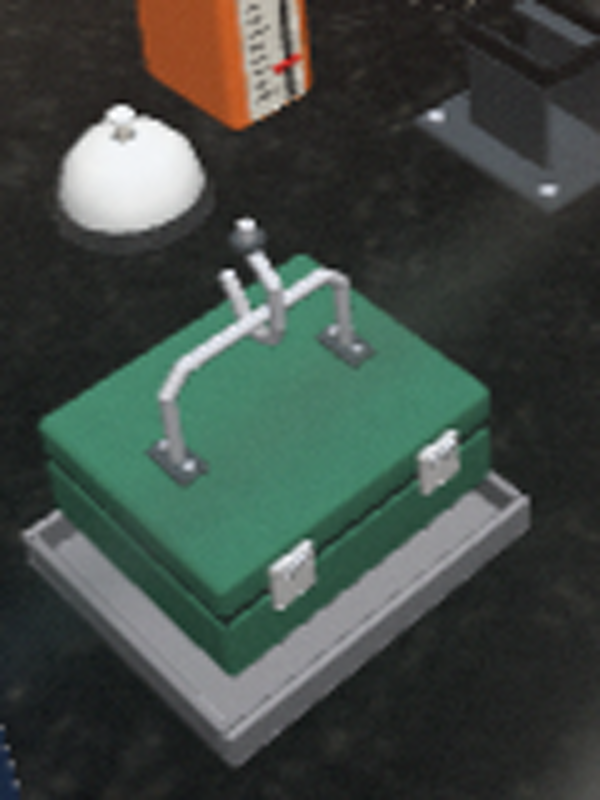

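View pics/q_w.png

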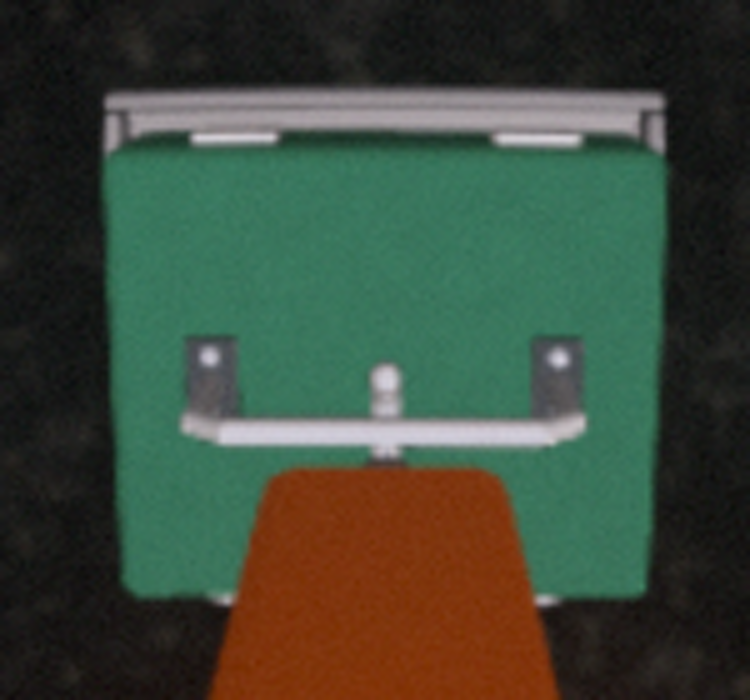

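Run:
```python
from h import *
c=cam('scene'); R=Ro.from_euler('z',-15,degrees=True)
P=onz(c,(279,334),38)
for dz in(24,25,26,27,28): print(dz,(proj(c,P+[0,0,dz])-proj(c,P)).round(2), end=' ')
P=onz(c,(308,311),38)
for dz in(24,25,26,27,28): print(dz,(proj(c,P+[0,0,dz])-proj(c,P)).round(2), end=' ')
F=[]
for i in range(4): F.append(r.sense()['contact_force'][2]); optics.grab_frame('top')
print(F)
im=optics.grab_frame('scene')
# ECC translation on bigger lid region vs reference
for b in [(232,290,322,352),(262,300,322,350)]:
    t=cv2.cvtColor(REF,cv2.COLOR_BGR2GRAY)[b[1]:b[3],b[0]:b[2]]; 
    W=np.array([[1,0,-.8],[0,1,-9.25]],np.float32)
    W[0,2]+=b[0];W[1,2]+=b[1]
    cc,W=cv2.findTransformECC(t,cv2.cvtColor(im,cv2.COLOR_BGR2GRAY),W,cv2.MOTION_TRANSLATION,(3,100,1e-5),None,3); print(cc,W[0,2]-b[0],W[1,2]-b[1])
```

```text
24 [-1.04 -8.98] 25 [-1.08 -9.36] 26 [-1.13 -9.74] 27 [ -1.17 -10.13] 28 [ -1.21 -10.51] 24 [-0.41 -8.88] 25 [-0.42 -9.25] 26 [-0.44 -9.63] 27 [ -0.46 -10.01] 28 [ -0.48 -10.39] [np.float64(-8.651920426874979), np.float64(-8.243932978150118), np.float64(-8.04312983065962), np.float64(-8.901341379208652)]
0.6969630411129915 -0.9784851 -7.5457153
0.6580868857283076 -0.25698853 -7.191681
```

Latch shift gives a rise of 24.8 mm (gap ≈ 11 mm) and kinematics about 26 mm. I'll add 1.3 mm to centre it in the band, then hold still.

```bash
python3 -m creep '[{"dp":[0,0,-0.7],"angular":[0,0,0],"fingers":20},{"dp":[0,0,-1.3],"angular":[0,0,0],"fingers":20},{"dp":[0,0,-1.3],"angular":[0,0,0],"fingers":20},{"dp":[0,0,-1.3],"angular":[0,0,0],"fingers":20},{"dp":[0,0,-1.3],"angular":[0,0,0],"fingers":20}]'; for i in 1 2 3 4 5; do python3 -m creep '[{"dp":[0,0,0],"angular":[0,0,0],"fingers":20},{"dp":[0,0,0],"angular":[0,0,0],"fingers":20},{"dp":[0,0,0],"angular":[0,0,0],"fingers":20},{"dp":[0,0,0],"angular":[0,0,0],"fingers":20},{"dp":[0,0,0],"angular":[0,0,0],"fingers":20}]' | egrep 'clock|eef|force'; done; python3 -c "
from h import *
im=optics.grab_frame('scene');print(rise(im));crop(im,220,150,340,350,4,'r_s.png')"
```

```text
clock: 14.9
eef_pos: [479.8, 274.7, 288.0]
tcp_rot: [-3.142, -0.0, -0.263]
contact_force: [-0.3, 0.2, -8.7]
opening: 0.39
clock: 15.32
eef_pos: [479.8, 274.7, 288.0]
contact_force: [0.8, 0.1, -8.7]
clock: 15.73
eef_pos: [479.8, 274.7, 288.0]
contact_force: [0.5, -0.1, -9.6]
clock: 16.15
eef_pos: [479.8, 274.7, 287.9]
contact_force: [-1.5, 0.7, -8.8]
clock: 16.57
eef_pos: [479.9, 274.7, 288.0]
contact_force: [0.1, -0.0, -7.9]
clock: 16.98
eef_pos: [479.8, 274.6, 288.0]
contact_force: [0.0, 0.3, -8.7]
[(-1.0, -9.75, 0.95), (-0.25, -10.0, 0.88)]
```

View pics/r_s.png

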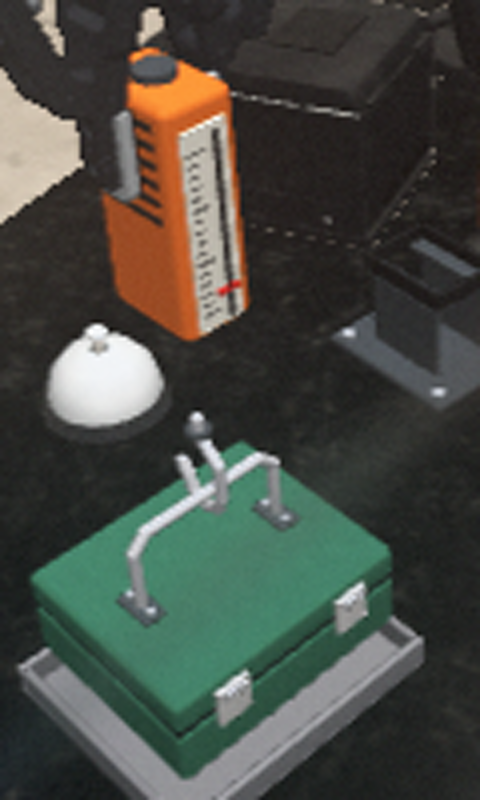

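The case hangs level with a rise of about 26.5 mm (gap ≈ 12.5 mm), still, and the pointer is steady off the end stop. I complete the hold.

```bash
for i in 1 2 3 4; do python3 -m creep '[{"dp":[0,0,0],"angular":[0,0,0],"fingers":20},{"dp":[0,0,0],"angular":[0,0,0],"fingers":20},{"dp":[0,0,0],"angular":[0,0,0],"fingers":20},{"dp":[0,0,0],"angular":[0,0,0],"fingers":20},{"dp":[0,0,0],"angular":[0,0,0],"fingers":20}]' | egrep 'clock|eef|force'; done; python3 -c "
from h import *
im=optics.grab_frame('scene');print(rise(im));im=optics.grab_frame('wrist');crop(im,240,100,390,240,5,'s_w.png')"
```

```text
clock: 17.45
eef_pos: [479.8, 274.7, 288.0]
contact_force: [-0.8, 0.2, -8.7]
clock: 17.87
eef_pos: [479.8, 274.7, 288.0]
contact_force: [-0.1, 0.8, -7.6]
clock: 18.28
eef_pos: [479.8, 274.7, 288.0]
contact_force: [0.8, -0.3, -9.9]
clock: 18.7
eef_pos: [479.8, 274.6, 288.0]
contact_force: [-0.8, -0.2, -8.1]
[(-1.0, -9.75, 0.95), (-0.25, -10.0, 0.88)]
```

View pics/s_w.png

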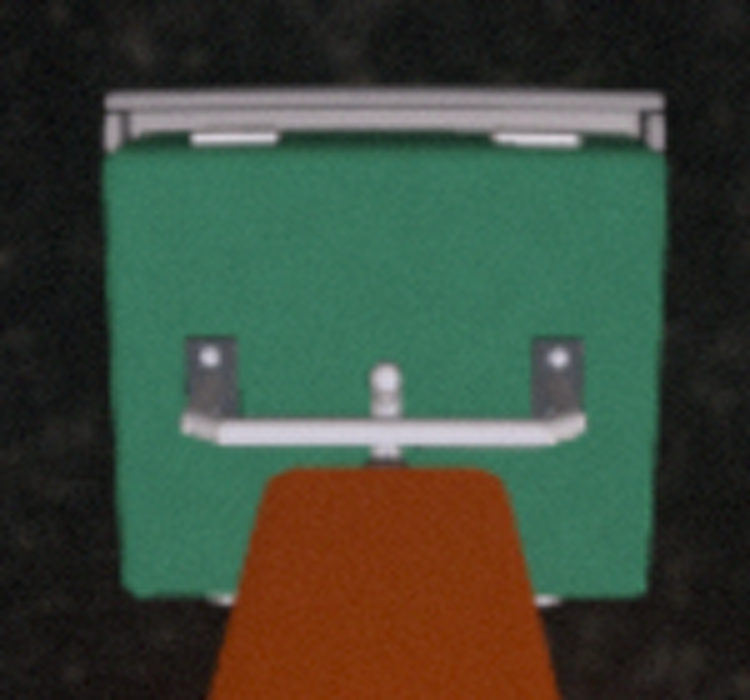

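The hold lasted over 4 s without movement, and the case is central over the tray. Lowering slowly.

```bash
for i in 1 2 ; do python3 -m creep '[{"dp":[0,0,1.2],"angular":[0,0,0],"fingers":20},{"dp":[0,0,2.6],"angular":[0,0,0],"fingers":20},{"dp":[0,0,4],"angular":[0,0,0],"fingers":20},{"dp":[0,0,5.4],"angular":[0,0,0],"fingers":20},{"dp":[0,0,6.8],"angular":[0,0,0],"fingers":20}]' | egrep 'clock|eef|force'; done; python3 -c "
from h import *
im=optics.grab_frame('scene');print(rise(im))";for i in 1 2 ; do python3 -m creep '[{"dp":[0,0,1.4],"angular":[0,0,0],"fingers":20},{"dp":[0,0,2.8],"angular":[0,0,0],"fingers":20},{"dp":[0,0,4.2],"angular":[0,0,0],"fingers":20},{"dp":[0,0,5.6],"angular":[0,0,0],"fingers":20},{"dp":[0,0,7],"angular":[0,0,0],"fingers":20}]' | egrep 'clock|eef|force'; done; python3 -c "
from h import *
im=optics.grab_frame('scene');print(rise(im));crop(im,220,210,340,370,4,'t_s.png')"
```

```text
clock: 19.22
eef_pos: [479.8, 274.6, 280.9]
contact_force: [0.2, -0.6, -9.4]
clock: 19.63
eef_pos: [479.9, 274.7, 274.2]
contact_force: [0.3, 0.7, -9.2]
[(-0.5, -4.75, 0.96), (0.0, -4.75, 0.93)]
clock: 20.1
eef_pos: [479.8, 274.7, 267.3]
contact_force: [-0.0, 1.4, -8.8]
clock: 20.52
eef_pos: [479.9, 274.7, 260.3]
contact_force: [0.1, 0.1, -8.1]
[(-0.25, 0.0, 0.99), (0.0, 0.0, 0.99)]
```

View pics/t_s.png

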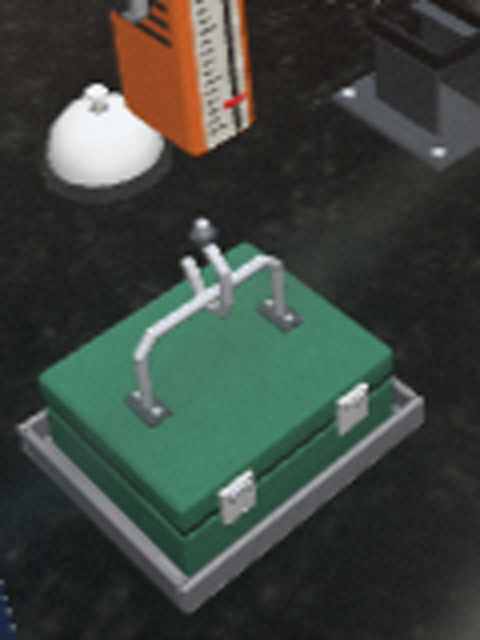

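The case is back in its tray (displacement 0 px) and flat. Next I relax the spring.

```bash
for i in 1 2 3 ; do python3 -m creep '[{"dp":[0,0,4.4],"angular":[0,0,0],"fingers":20},{"dp":[0,0,8.8],"angular":[0,0,0],"fingers":20},{"dp":[0,0,13.2],"angular":[0,0,0],"fingers":20},{"dp":[0,0,17.6],"angular":[0,0,0],"fingers":20},{"dp":[0,0,22],"angular":[0,0,0],"fingers":20}]' | egrep 'clock|eef|force'; done; python3 -m creep '[{"dp":[0,0,4],"angular":[0,0,0],"fingers":20},{"dp":[0,0,8],"angular":[0,0,0],"fingers":20},{"dp":[0,0,12],"angular":[0,0,0],"fingers":20},{"dp":[0,0,16],"angular":[0,0,0],"fingers":20},{"dp":[0,0,19.5],"angular":[0,0,0],"fingers":20}]'; python3 -m creep '[{"dp":[0,0,0],"angular":[0,0,0],"fingers":20},{"dp":[0,0,0],"angular":[0,0,0],"fingers":20},{"dp":[0,0,0],"angular":[0,0,0],"fingers":20}]';python3 -c "
from h import *
im=optics.grab_frame('scene');print(rise(im));crop(im,230,200,330,330,5,'u_s.png');im=optics.grab_frame('wrist');crop(im,220,100,420,300,3,'u_w.png')"
```

```text
clock: 20.98
eef_pos: [480.1, 274.8, 238.0]
contact_force: [0.2, 0.0, -6.5]
clock: 21.4
eef_pos: [480.0, 274.7, 216.1]
contact_force: [1.4, 1.4, -3.8]
clock: 21.82
eef_pos: [479.9, 274.7, 194.1]
contact_force: [0.6, 1.0, -1.7]
clock: 22.23
eef_pos: [479.8, 274.6, 174.4]
tcp_rot: [3.141, 0.0, -0.263]
contact_force: [0.3, 0.1, -1.7]
opening: 0.391
clock: 22.48
eef_pos: [479.9, 274.7, 175.0]
tcp_rot: [-3.141, -0.0, -0.263]
contact_force: [0.7, -0.0, -1.8]
opening: 0.393
[(-0.5, 0.25, 0.98), (-0.25, 0.25, 0.99)]
```

View pics/u_s.png

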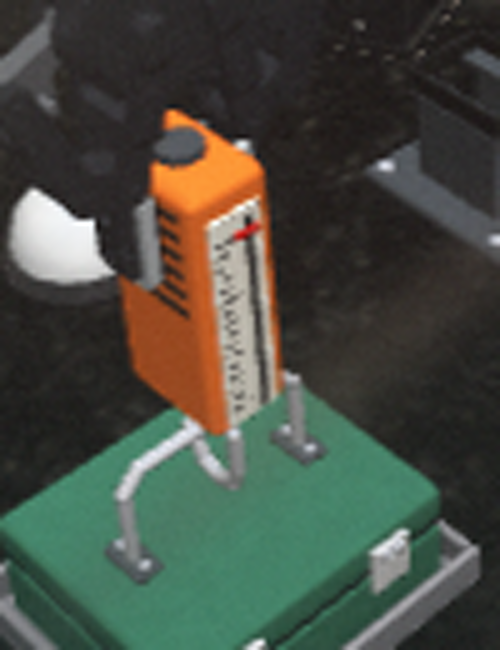

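View pics/u_w.png

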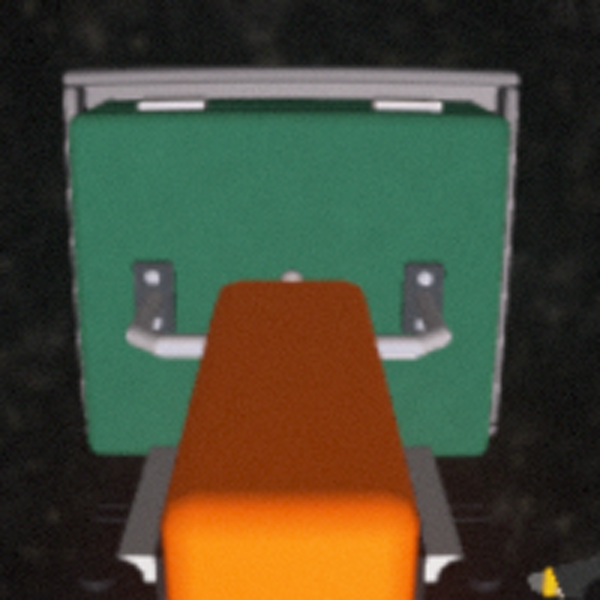

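This is the same pose as at entry: pointer back to the top, no load. I back out along -x.

```bash
python3 -m creep '[{"dp":[-4,0,0.5],"angular":[0,0,0],"fingers":20},{"dp":[-9,0,0.5],"angular":[0,0,0],"fingers":20},{"dp":[-15,0,0.5],"angular":[0,0,0],"fingers":20},{"dp":[-22,0,0.5],"angular":[0,0,0],"fingers":20},{"dp":[-30,0,0.5],"angular":[0,0,0],"fingers":20}]';python3 -c "
from h import *
print(rise(optics.grab_frame('scene')))"; python3 -m creep '[{"dp":[-8,0,0],"angular":[0,0,0],"fingers":20},{"dp":[-16,0,0],"angular":[0,0,0],"fingers":20},{"dp":[-24,0,0],"angular":[0,0,0],"fingers":20},{"dp":[-30,0,0],"angular":[0,0,0],"fingers":20},{"dp":[-33,0,0],"angular":[0,0,0],"fingers":20}]';python3 -c "
from h import *
im=optics.grab_frame('scene');print(rise(im));crop(im,230,200,340,360,4,'v_s.png')
to((515.2,-1.3,235),-16.2)"
```

```text
clock: 23.0
eef_pos: [450.1, 282.6, 174.4]
tcp_rot: [-3.142, 0.0, -0.263]
contact_force: [-0.1, 0.4, -2.8]
opening: 0.394
[(-0.5, 0.25, 0.98), (-0.25, 0.25, 0.99)]
clock: 23.47
eef_pos: [417.9, 291.3, 174.4]
tcp_rot: [3.141, 0.0, -0.263]
contact_force: [-0.7, 0.0, -2.9]
opening: 0.394
[(-0.5, 0.25, 0.98), (0.0, 0.25, 0.81)]
clk 23.52 pos [417.8 291.3 174.3] rpy [ 1.7999e+02  3.0000e-02 -1.5050e+01] F [-1.  -0.2 -2.3] op 0.394
  dp [170.0, 257.3, -60.7] w [0.0, 0.0, 0.02] rows 7.5 0.2
```

View pics/v_s.png

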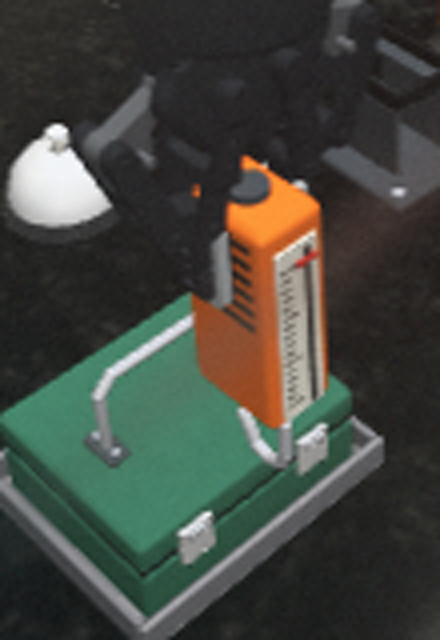

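Unhooked cleanly, and the case lies flat and unmoved. I raise first, then carry the scale back to the stand.

```bash
python3 -m creep '[{"dp":[0,0,-10],"angular":[0,0,0],"fingers":20},{"dp":[0,0,-25],"angular":[0,0,0],"fingers":20},{"dp":[0,0,-42],"angular":[0,0,0],"fingers":20},{"dp":[0,0,-56],"angular":[0,0,0],"fingers":20},{"dp":[0,0,-62],"angular":[0,0,0],"fingers":20}]' && python3 -m creep '[{"dp":[12,17,0],"angular":[0,0,0],"fingers":20},{"dp":[32,47,0],"angular":[0,0,0],"fingers":20},{"dp":[54,80,0],"angular":[0,0,0.01],"fingers":20},{"dp":[76,113,0],"angular":[0,0,0.02],"fingers":20},{"dp":[98,146,0],"angular":[0,0,0.02],"fingers":20}]' && python3 -m creep '[{"dp":[20,32,0],"angular":[0,0,0],"fingers":20},{"dp":[40,64,0],"angular":[0,0,0],"fingers":20},{"dp":[58,90,0],"angular":[0,0,0],"fingers":20},{"dp":[68,104,0],"angular":[0,0,0],"fingers":20},{"dp":[72,109,0],"angular":[0,0,0],"fingers":20}]' && python3 -m creep '[{"dp":[0,0,0],"angular":[0,0,0],"fingers":20},{"dp":[0,0,0],"angular":[0,0,0],"fingers":20},{"dp":[0,0,0],"angular":[0,0,0],"fingers":20}]' && python3 -c "
from h import *
to((515.2,-1.3,123.4),-16.2)
cv2.imwrite('pics/w_w.png',optics.grab_frame('wrist'))
im=optics.grab_frame('scene');crop(im,270,120,390,260,4,'w_s.png')"
```

```text
clock: 23.93
eef_pos: [420.3, 291.6, 239.0]
tcp_rot: [-3.139, -0.002, -0.263]
contact_force: [0.4, 0.1, -2.6]
opening: 0.389
clock: 24.35
eef_pos: [476.0, 122.9, 236.7]
tcp_rot: [-3.141, -0.0, -0.283]
contact_force: [0.7, 0.8, -2.6]
opening: 0.39
clock: 24.77
eef_pos: [515.1, -3.0, 236.5]
tcp_rot: [3.141, -0.001, -0.286]
contact_force: [-0.6, -0.2, -1.9]
opening: 0.392
clock: 25.02
eef_pos: [513.9, 0.8, 236.3]
tcp_rot: [-3.141, 0.001, -0.283]
contact_force: [0.6, 0.4, -1.1]
opening: 0.397
clk 25.02 pos [513.9   0.8 236.3] rpy [-1.7999e+02  4.0000e-02 -1.6190e+01] F [ 0.6  0.4 -1.1] op 0.397
  dp [1.9, 1.6, 112.9] w [-0.0, 0.001, 0.0] rows 2.7 0.0
```

View pics/w_w.png

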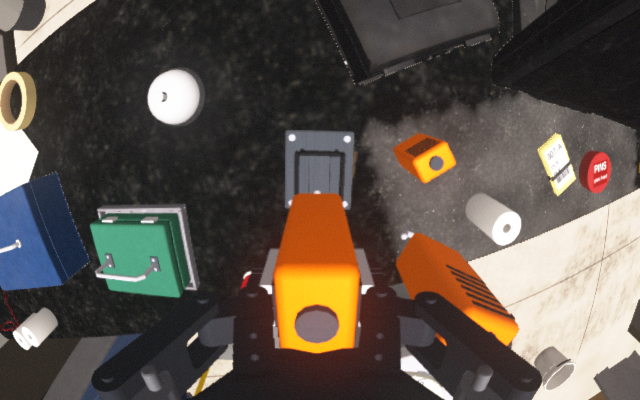

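View pics/w_s.png

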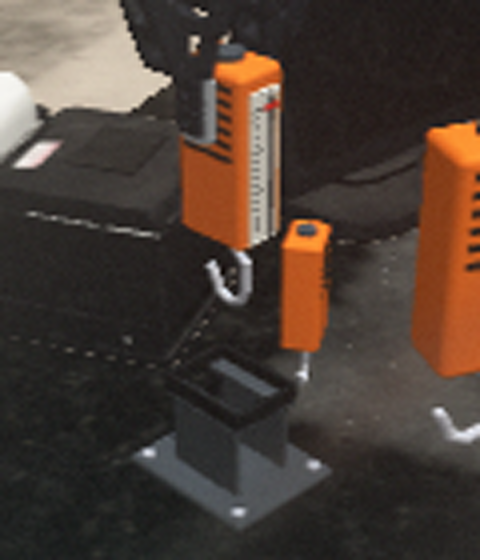

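The grip has not slipped, since the collar is still at (317,323). I lower to just above the rim.

```bash
python3 -m creep '[{"dp":[1.9,2,10],"angular":[0,0,0],"fingers":20},{"dp":[1.9,2,22],"angular":[0,0,0],"fingers":20},{"dp":[1.9,2,34],"angular":[0,0,0],"fingers":20},{"dp":[1.9,2,42],"angular":[0,0,0],"fingers":20},{"dp":[1.9,2,44],"angular":[0,0,0],"fingers":20}]' && python3 -m creep '[{"dp":[0,0,0],"angular":[0,0,0],"fingers":20},{"dp":[0,0,0],"angular":[0,0,0],"fingers":20},{"dp":[0,0,0],"angular":[0,0,0],"fingers":20}]' && python3 -c "
from h import *
to((515.2,-1.8,142),-16.2)
"
```

```text
clock: 25.53
eef_pos: [514.5, -2.3, 190.5]
tcp_rot: [3.141, 0.003, -0.283]
contact_force: [-0.1, -0.4, -0.9]
opening: 0.392
clock: 25.78
eef_pos: [516.0, -2.6, 192.9]
tcp_rot: [-3.141, -0.001, -0.283]
contact_force: [-0.5, -0.0, -1.3]
opening: 0.394
clk 25.78 pos [516.   -2.6 192.9] rpy [-1.7998e+02 -6.0000e-02 -1.6210e+01] F [-0.5 -0.  -1.3] op 0.394
  dp [-1.1, -0.5, 50.9] w [-0.0, -0.001, -0.0] rows 1.2 0.0
```

```bash
python3 -m creep '[{"dp":[-0.9,-0.7,10],"angular":[0,0,0],"fingers":20},{"dp":[-0.9,-0.7,22],"angular":[0,0,0],"fingers":20},{"dp":[-0.9,-0.7,34],"angular":[0,0,0],"fingers":20},{"dp":[-0.9,-0.7,44],"angular":[0,0,0],"fingers":20},{"dp":[-0.9,-0.7,50],"angular":[0,0,0],"fingers":20}]' && python3 -m creep '[{"dp":[0,0,0],"angular":[0,0,0],"fingers":20},{"dp":[0,0,0],"angular":[0,0,0],"fingers":20},{"dp":[0,0,0],"angular":[0,0,0],"fingers":20}]' && python3 -c "
from h import *
to((515.2,-1.8,123.4),-16.2)
im=optics.grab_frame('scene');crop(im,290,140,370,260,5,'x_s.png')
im=optics.grab_frame('wrist');crop(im,240,100,400,280,3.3,'x_w.png')"
```

```text
clock: 26.2
eef_pos: [514.3, -1.7, 141.0]
tcp_rot: [3.141, 0.001, -0.283]
contact_force: [-0.4, -0.5, -1.7]
opening: 0.39
clock: 26.45
eef_pos: [515.3, -1.7, 142.8]
tcp_rot: [-3.141, -0.001, -0.283]
contact_force: [-0.6, 0.0, -2.6]
opening: 0.392
clk 26.45 pos [515.3  -1.7 142.8] rpy [-1.7999e+02 -4.0000e-02 -1.6230e+01] F [-0.6  0.  -2.6] op 0.392
  dp [-0.1, 0.1, 19.4] w [-0.0, -0.001, -0.001] rows 0.5 0.0
```

View pics/x_s.png

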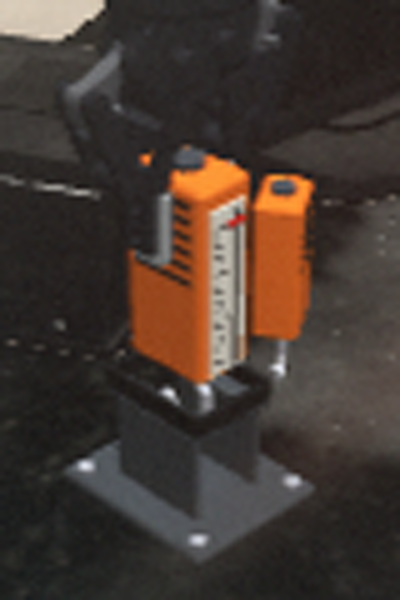

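View pics/x_w.png

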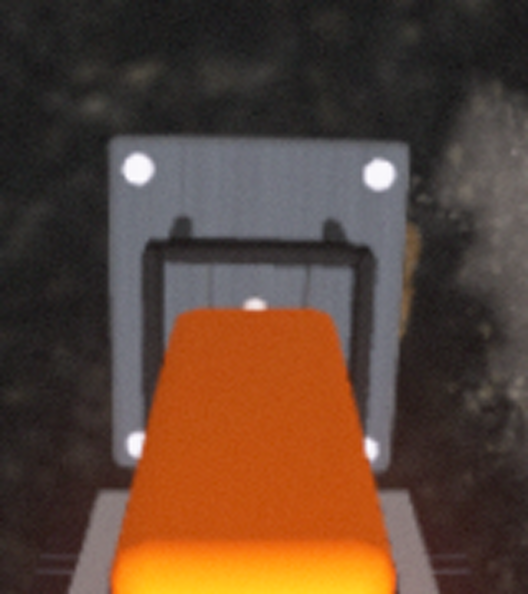

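The hook is in the slot, and the housing is 1–2 mm left of the seat centre. I nudge it and lower the last 19 mm, watching force.

```bash
python3 -m creep '[{"dp":[0,1.2,1],"angular":[0,0,0.01],"fingers":20},{"dp":[0,1.2,4],"angular":[0,0,0.01],"fingers":20},{"dp":[0,1.2,8],"angular":[0,0,0.01],"fingers":20},{"dp":[0,1.2,12],"angular":[0,0,0.01],"fingers":20},{"dp":[0,1.2,15],"angular":[0,0,0.01],"fingers":20}]' && python3 -m creep '[{"dp":[0,0,1],"angular":[0,0,0],"fingers":20},{"dp":[0,0,2],"angular":[0,0,0],"fingers":20},{"dp":[0,0,3],"angular":[0,0,0],"fingers":20},{"dp":[0,0,3],"angular":[0,0,0],"fingers":20},{"dp":[0,0,3],"angular":[0,0,0],"fingers":20}]' && python3 -c "
from h import *
to((515.2,-1.8,123.4),-16.2)
im=optics.grab_frame('scene');crop(im,290,140,370,260,5,'y_s.png')"
```

```text
clock: 26.97
eef_pos: [514.3, -2.9, 126.7]
tcp_rot: [3.141, 0.0, -0.293]
contact_force: [-0.3, -0.2, -2.3]
opening: 0.39
clock: 27.38
eef_pos: [514.7, -2.9, 124.4]
tcp_rot: [-3.142, -0.0, -0.293]
contact_force: [-0.8, 0.2, -3.1]
opening: 0.392
clk 27.38 pos [514.7  -2.9 124.4] rpy [-180.    -0.   -16.8] F [-0.8  0.2 -3.1] op 0.392
  dp [0.2, -1.2, 1.0] w [-0.0, -0.0, -0.01] rows 0.0 0.1
```

View pics/y_s.png

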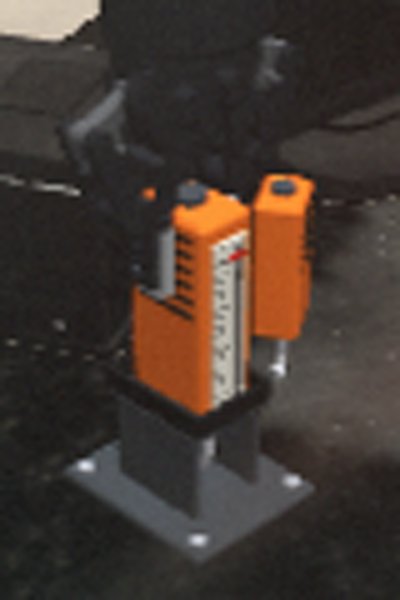

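The scale is inside the rubber rim and still carried. I lower about 1 mm more to contact.

```bash
python3 -m creep '[{"dp":[0,0,0.5],"angular":[0,0,0],"fingers":20},{"dp":[0,0,1],"angular":[0,0,0],"fingers":20},{"dp":[0,0,1.2],"angular":[0,0,0],"fingers":20},{"dp":[0,0,1.2],"angular":[0,0,0],"fingers":20}]'; python3 -m creep '[{"dp":[0,0,0],"angular":[0,0,0],"fingers":20},{"dp":[0,0,0],"angular":[0,0,0],"fingers":20}]'
```

```text
clock: 27.77
eef_pos: [514.7, -2.9, 123.4]
tcp_rot: [-3.142, -0.0, -0.293]
contact_force: [-0.8, 0.7, 1.7]
opening: 0.391
clock: 27.93
eef_pos: [514.7, -2.9, 123.4]
tcp_rot: [-3.142, -0.0, -0.293]
contact_force: [-0.5, 0.0, 3.4]
opening: 0.389
```

Seated: force changed from -2.5 to about +3 N. I open slowly and retreat straight up.

```bash
python3 -m creep '[{"dp":[0,0,0],"angular":[0,0,0],"fingers":35},{"dp":[0,0,0],"angular":[0,0,0],"fingers":40},{"dp":[0,0,0],"angular":[0,0,0],"fingers":50},{"dp":[0,0,0],"angular":[0,0,0],"fingers":62},{"dp":[0,0,0],"angular":[0,0,0],"fingers":62}]' 20;python3 -m creep '[{"dp":[0,0,0],"angular":[0,0,0],"fingers":62},{"dp":[0,0,-3],"angular":[0,0,0],"fingers":62},{"dp":[0,0,-12],"angular":[0,0,0],"fingers":62},{"dp":[0,0,-25],"angular":[0,0,0],"fingers":62},{"dp":[0,0,-40],"angular":[0,0,0],"fingers":62}]' 20; python3 -m creep '[{"dp":[0,0,-20],"angular":[0,0,0],"fingers":62},{"dp":[0,0,-50],"angular":[0,0,0],"fingers":62},{"dp":[0,0,-85],"angular":[0,0,0],"fingers":62},{"dp":[0,0,-105],"angular":[0,0,0],"fingers":62},{"dp":[0,0,-115],"angular":[0,0,0],"fingers":62}]' && python3 -m creep '[{"dp":[-20,0,0],"angular":[0,0,0],"fingers":62},{"dp":[-50,0,0],"angular":[0,0,0],"fingers":62},{"dp":[-80,0,0],"angular":[0,0,0],"fingers":62},{"dp":[-95,0,0],"angular":[0,0,0],"fingers":62},{"dp":[-100,0,0],"angular":[0,0,0],"fingers":62}]'; python3 -c "
from h import *
cv2.imwrite('pics/z_w.png',optics.grab_frame('wrist'))
im=optics.grab_frame('scene');crop(im,220,140,420,350,2.8,'z_s.png');print(rise(im),r.sense()['clock'])
im=optics.grab_frame('top');crop(im,190,180,450,290,3,'z_t.png')"
```

```text
clock: 28.35
eef_pos: [514.6, -2.9, 123.1]
tcp_rot: [3.142, 0.0, -0.293]
contact_force: [-0.1, -0.0, -0.2]
opening: 0.723
clock: 28.77
eef_pos: [514.2, -2.9, 163.8]
tcp_rot: [3.141, 0.001, -0.293]
contact_force: [0.1, 1.0, -1.1]
opening: 0.726
clock: 29.18
eef_pos: [515.9, -2.9, 282.3]
tcp_rot: [-3.14, -0.005, -0.293]
contact_force: [0.7, -0.6, 0.9]
opening: 0.726
clock: 29.6
eef_pos: [416.5, 26.4, 277.9]
tcp_rot: [3.141, 0.001, -0.292]
contact_force: [-0.0, 0.2, -1.2]
opening: 0.727
[(-0.5, 0.25, 0.98), (-0.25, 0.25, 0.99)] 29.7
```

View pics/z_s.png

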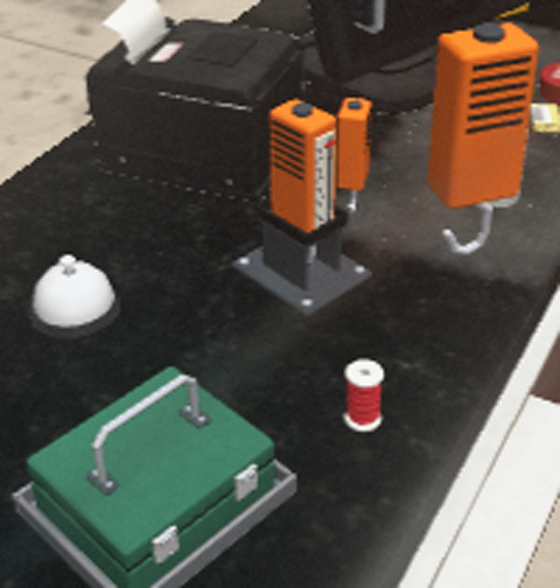

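View pics/z_w.png

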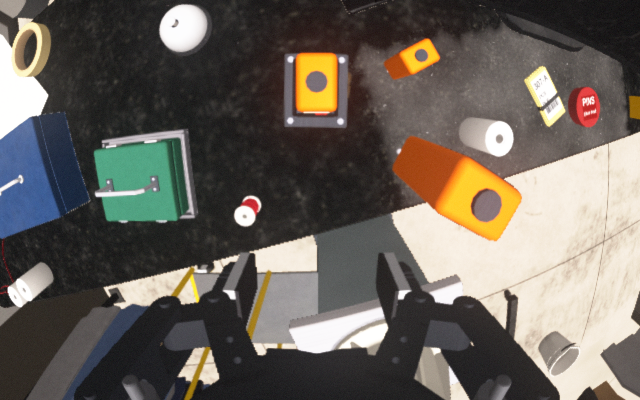

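View pics/z_t.png

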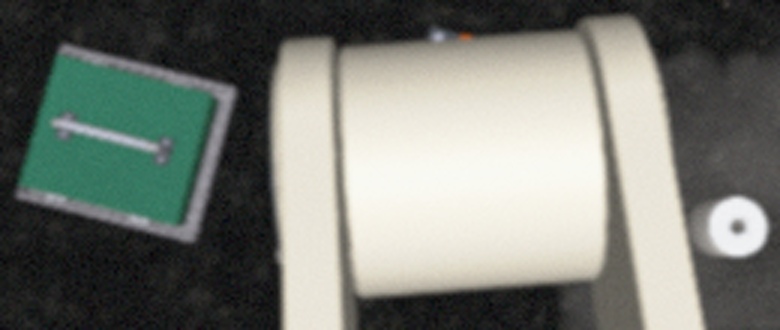

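All three views agree. The scale is upright in its stand (collar at (302,109) in the scene crop), the case is flat in its tray, the bystanders are where they were and the gripper is free. I settle briefly and hand in.

```bash
python3 -m creep '[{"dp":[0,0,0],"angular":[0,0,0],"fingers":62},{"dp":[0,0,0],"angular":[0,0,0],"fingers":62},{"dp":[0,0,0],"angular":[0,0,0],"fingers":62},{"dp":[0,0,0],"angular":[0,0,0],"fingers":62}]'; python3 -c "
from rig import r
print(r.sign_off())"
```

```text
clock: 30.08
eef_pos: [419.3, 25.9, 278.0]
tcp_rot: [3.141, 0.0, -0.294]
contact_force: [0.0, -0.1, 0.2]
opening: 0.729
the job is handed in; nothing more can be done
None
```

I weighed the case with the middle-sized orange scale from the stand. I hooked the case's handle, raised it slowly and held it still for about 4 s. Then I lowered it flat into its tray, unhooked the scale and put it back upright in its stand. The job was handed in at 30 s.

- **Height:** the camera put the case about 12–13 mm above the tray rim during the hold. Arm position and spring stretch put it at about 13 mm, using the load from the point where the case lifted off.
- **Load:** the point where the case lifted off gave a spring stretch of about 63 mm, well short of the 95 mm end stop. That means about 6.9 N, or roughly 0.70 kg. The wrist force sensor read slightly less, about 6.4 N, and was noisy to about ±0.7 N, so I relied on the pictures instead.
- **Final checks:** the last pictures show the case back within 0.5 pixel (about 1 mm) of where it started, and the scale upright inside the stand's rim. Nothing else looked moved. The gripper was open and touching nothing. The top view could not confirm the scale because the arm covered it; the scene and wrist views did.

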